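# Stand the fallen mallet back under the bench shelf

## Task

The carver's mallet has toppled and lies with its handle across the edge of the carving tray. Stand it upright on its head with the handle up, setting it down gently rather than dropping it, and slide it in under the bench shelf, between the tin and the jar, right back until the head touches the wooden batten. Leave the tin, the jar, the chisel and the brush where they are, and do not bang the arm against the shelf.

Things in the scene. Friction and masses are not known exactly. Their poses are not given: they have to be found in the camera images.
- mallet: Round wooden mallet, 0.25 kg, 200 mm long. Pale conical head: crown face 70 mm across (76 mm 6 mm up), tapering to 52 mm at 88 mm; then a straight dark handle 25 mm thick. Origin: centre of crown face; z runs from head to handle end. Mass centre at 55 mm. It starts with the crown's rim on the bench left of the tray, the handle sloping up 14 deg over the tray wall (touching at 105 mm).
- tray: Wooden tray fixed to the bench, 200 mm (x) by 290 mm (y), walls 48 mm high, 14 mm thick. Origin: bench level, outer face of its left (+y) wall, which runs from x = -125 to 75 mm; the tray extends to y = -290 mm. A fixed plaster slab in it, 145 (x) by 125 (y) mm, is centred at x = -25, y = -190 mm, top at 44 mm.
- shelf: Fixed grey steel shelf with 3 wooden slats, 420 mm wide (y), 130 deep. Origin: middle of front edge, bench level; x points into it, away from the robot. Steel lip from 235 to 265 mm high, load up to 280; 35 mm corner posts, 285 mm high. No floor: things stand on the bench. Open front and back but for a wooden batten 40 mm high, face at x = 112 mm: the mallet touches it with its axis at x = 74 mm.
- tin: Plain metal tin, 80 mm in diameter, 90 mm tall, standing under the shelf on one side of the empty place. Origin: centre of its underside.
- jar: Glass jar with a black cap, 72 mm in diameter, 95 mm tall, standing under the shelf on the other side of the empty place (tin and jar may be either way round). At least 120 mm is free between tin and jar. Origin: centre of its underside.
- chisel: All-steel stone chisel, 170 mm long, 13 mm thick, lying on the plaster slab in the tray. Origin: underside at its middle; x along it towards the blade.
- brush: Flat dusting brush lying on the bench to the left, 200 mm long, 42 mm wide, 20 mm thick. Origin: underside at its middle, x along it towards the bristles.

How it is judged:
On the way, in this order (a step that is already met when the one before it is completed fails the run):
1. the mallet has been brought upright, head down, in the hand or on the bench (axis within 14 degrees of vertical) (angle between mallet's own z axis and vertical below 0.25 rad), for 0.2 s.
2. the mallet's head is wholly under the shelf between tin and jar, standing on the bench (x of mallet in the frame of shelf above 0.038 m and y of mallet in the frame of shelf between -0.09 and 0.09 m and height (world z) of mallet below 0.006 m and angle between mallet's own z axis and vertical below 0.15 rad), for 0.1 s.
At the end, for the whole second after the job is handed in: The mallet stands at rest on its crown on the bench, upright within 3 degrees, between tin and jar, its head within 8 mm of the batten; tin and jar within 20 mm and chisel and brush within 30 mm of where they started (x of mallet in the frame of shelf between 0.066 and 0.082 m and y of mallet in the frame of shelf between -0.09 and 0.09 m and height (world z) of mallet below 0.004 m and angle between mallet's own z axis and vertical below 0.06 rad and linear speed of mallet below 0.02 m/s and distance of each of tin, jar from where it was at the start of the episode below 0.02 m and distance of each of chisel, brush from where it was at the start of the episode below 0.03 m); the robot touches nothing.
It fails at once if the tin or the jar is tipped more than 20 degrees (angle between any of tin, jar's own z axis and vertical above 0.35 rad).
It fails at once if the mallet is dropped: its crown comes down on the bench (within 20 mm of it, upright) faster than 0.5 m/s (height (world z) of mallet below 0.02 m and angle between mallet's own z axis and vertical below 0.5 rad and linear speed of mallet above 0.5 m/s).
It fails at once if the arm or gripper presses on the shelf with more than 25 N (contact force between any of the arm, the fingers and shelf above 25 N).
It also fails if it takes over 64 s, if anything falls off the work surface, if the arm or the gripper's body presses on something with over 40 N, if the wrist force passes 120 N, or if a joint passes its speed limit or range.

## Robot

A 6-joint arm with a two-finger parallel gripper is mounted at the origin on the work surface. World frame = base frame: x ahead of the robot, y to its left, z up, the work surface at z = 0. Lengths are in m, angles in rad, forces in N, time in s.
With the tool pointing down it reaches from about 0.35 to 0.875 m from the base axis. Payload 4.2 kg.
Tool frame: the origin (TCP) lies on the centre line of the jaws, within the pads' length; the fingertips stand 22 mm ahead of it and the grasp point (between the pads) lies 3 mm ahead of it; z points along the fingers, y is the line along which they close (so a half turn about z gives the same grasp; the last joint's range is limited). The gripper opens to 87 mm and grips with 3 to 60 N. Pads are 19 mm wide; open, the fingers measure 117 mm over their backs; the gripper's body (75 mm by 190 mm) begins 51 mm behind the grasp point.
Start: joints at [-0.91, 0.385, 0.008, 0, -1.194, -0.259], TCP at [0.244, -0.575, 0.211] pointing down, gripper open.
Joint ranges: [-3.14, 3.14], [-1.21, 2.06], [-1.07, 1.41], [-3.16, 2.05], [-2.99, -0.16], [-3.1, 3.1]. Speed limits (rad/s): [2.79, 2.79, 3.14, 3.14, 3.14, 3.14].

## Interface

Orientations are given as [roll, pitch, yaw] about the fixed x, y, z axes, in that order (R = Rz(yaw) Ry(pitch) Rx(roll)).
In Python, from station import ctrl, vision gives the robot as it stands. The module is installed in compiled form; this text tells all that it offers.
- The arm moves only by the shell command python3 -m crank 'ROWS' [OPENING] [FORCE]. ROWS is JSON, a list of rows, each a list of 6 numbers: the shift along the tool's x, y, z in m, then the turn, a rotation vector about the tool's x, y, z in rad. In form: [[tx, ty, tz, rx, ry, rz], ...]. A call has 1 to 10 rows; each row shifts and turns the commanded pose from where the row before left it, along the tool's axes as they then stand; what a row does not reach is not made up. A row lasts 1/12 s, in which the tool goes at most 41.7 mm and 7.16 degrees, less where a joint would pass 70% of its speed; a pose out of reach is approached as far as the arm can. A call with a gripper value outside its range is refused whole. OPENING is the closure, from 0 (fully open) to 1 (shut), set as the call begins (- or left out, the last holds). The fingers move at their own pace and stop on an object; FORCE is the grip in N (left out, the last holds). Time passes only in rows, so rows that do not move let the fingers close. It gives the time, the measured TCP pose, the force, the opening and the grip force at its end, in the units of the state.
- ctrl.get_obs(): the state, without advancing time (a new reading comes with each control period).
- vision.grab_frame(name): name is "side" or "top" or "wrist"; returns the picture (400x640x3 uint8, red, green, blue); there is no depth.
- vision.camera_model(name): a dict with "mtx" (3x3 intrinsics, pixels), "distortion" ([k1, k2, p1, p2, k3] as OpenCV has them; the pictures are not rectified), "extrinsics" (4x4, takes a point from camera to world coordinates). Camera axes: x right, y down, z forward; pixel columns grow to the right and rows downward; lengths in m; the calibration is good to about 2 mm. A picture is of the moment at which its call begins: read the wrist's pose just before it. camera_model takes no time and is no camera call; for the wrist camera it gives the pose at the moment of the call.
- ctrl.close_job(): hands the job in; it is judged then, once.
The state is a dict: "time_s": time; "joints": joint angles; "joint_velocities": joint speeds; "tau": joint torques, N m; "tcp_pos": TCP position; "eef_rot": TCP orientation; "force": force on the tool from outside, world axes, zero at the start; "torque": the same for the moment, N m; "gripper_width": finger opening in m; "grip_force": force on a finger pad.
Only numpy, scipy, OpenCV 4.12 (cv2) and the standard library are available. Lean on these libraries where they do the work, as an engineer would, in place of code of your own. Each camera call takes 0.05 s, during which the arm holds its last target. There are 200 camera calls.

## Working session

There is one attempt and no reset: what is moved stays moved. The work goes in short steps, Python scripts to look and compute and a shell command to move; the robot and the scene stay as the last step left them, time stands still between calls to the robot, and variables do not carry over. Pictures are saved under pics/ and viewed, at most 10 in all, crops included, and the job is handed in when it is done.

```bash
mkdir -p pics; python3 - <<'E'
from station import ctrl, vision
import cv2,numpy as np
for n in ["side","top"]:
    im=vision.grab_frame(n); cv2.imwrite(f"pics/{n}0.png",im[:,:,::-1])
    m=vision.camera_model(n); print(n,np.round(m["mtx"],1).tolist(),m["distortion"],np.round(m["extrinsics"],3).tolist())
o=ctrl.get_obs(); print(o)
E
```

```text
side [[376.4, 0.0, 320.9], [0.0, 376.4, 201.3], [0.0, 0.0, 1.0]] [-0.04370182  0.          0.          0.          0.        ] [[-0.983, -0.15, 0.106, 0.428], [-0.183, 0.766, -0.616, 0.682], [0.011, -0.625, -0.781, 0.905], [0.0, 0.0, 0.0, 1.0]]
top [[496.6, 0.0, 324.0], [0.0, 496.6, 191.4], [0.0, 0.0, 1.0]] [-0.09872011  0.          0.          0.          0.        ] [[0.019, -0.996, 0.089, 0.451], [-1.0, -0.017, 0.015, -0.013], [-0.013, -0.089, -0.996, 1.169], [0.0, 0.0, 0.0, 1.0]]
{'time_s': 0.1, 'joints': array([-9.10358583e-01,  3.85486671e-01,  6.75323095e-03, -4.60133968e-04,
       -1.19400348e+00, -2.58623053e-01]), 'joint_velocities': array([-0.00102939, -0.00154665,  0.00249448,  0.00173608, -0.00126926,
        0.00120726]), 'tau': array([ 1.32674845e-04, -3.91690421e+01,  1.87935662e+01,  4.23186108e+00,
        1.34509639e-02, -8.44176338e-05]), 'tcp_pos': array([ 0.24423976, -0.57468166,  0.20965743]), 'eef_rot': array([ 3.13960722e+00, -8.30075264e-05, -2.73994760e+00]), 'force': array([ 0.05699801, -0.0779738 , -0.24081929]), 'torque': array([ 0.02472   ,  0.00099674, -0.0647778 ]), 'grip_force': 0.0, 'gripper_width': 0.08705085633060941}
```

View pics/side0.png

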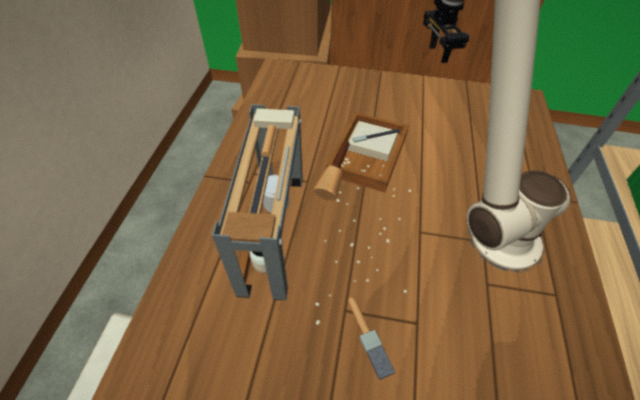

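View pics/top0.png

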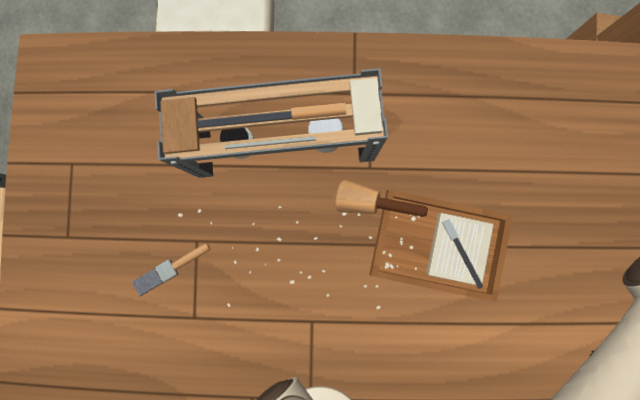

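Side: shelf about (215–300, 105–298), mallet head about (328,182), handle over the tray. Top: jar's black cap near (235,135), tin near (325,127), mallet head (357,197), handle end (427,211). I'll enlarge both.

```bash
python3 - <<'E'
import cv2
a=cv2.imread("pics/top0.png")[60:260,150:450]; cv2.imwrite("pics/t1.png",cv2.resize(a,None,fx=2.6,fy=2.6,interpolation=cv2.INTER_CUBIC))
a=cv2.imread("pics/side0.png")[95:305,200:420]; cv2.imwrite("pics/s1.png",cv2.resize(a,None,fx=2.8,fy=2.8,interpolation=cv2.INTER_CUBIC))
E
```

```text
(no output)
```

View pics/t1.png

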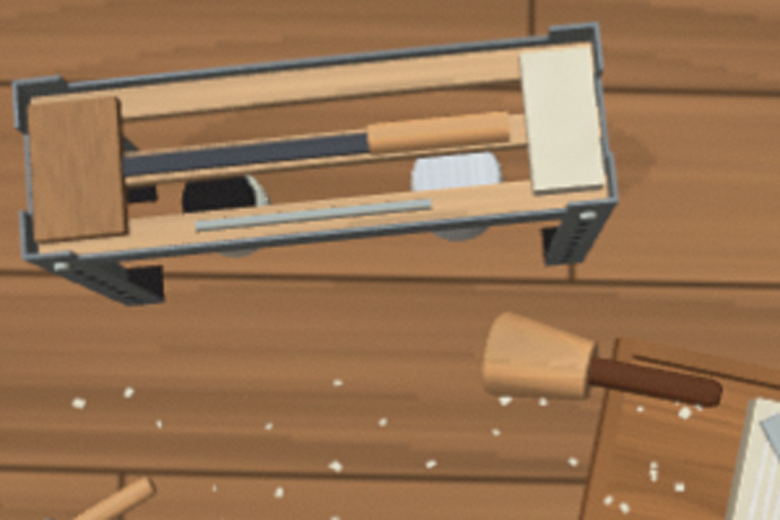

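View pics/s1.png

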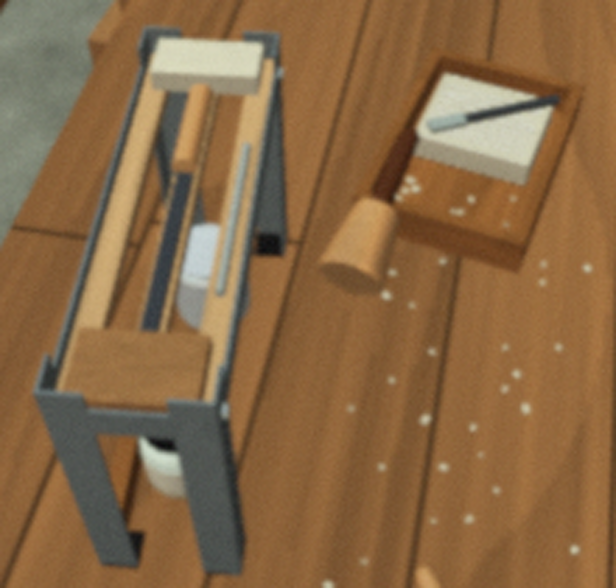

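```bash
cat > h.py <<'E'
from station import vision
import cv2,numpy as np
from scipy.optimize import least_squares
def T(p): return 150+(p[0]+.5)/2.6-.5, 60+(p[1]+.5)/2.6-.5
def S(p): return 200+(p[0]+.5)/2.8-.5, 95+(p[1]+.5)/2.8-.5
def ray(m,uv):
    E=np.array(m["extrinsics"]); n=cv2.undistortPoints(np.array([[uv]],float),m["mtx"],np.array(m["distortion"]))[0,0]
    return E[:3,3],E[:3,:3]@np.array([n[0],n[1],1])
def atz(m,uv,z):
    o,d=ray(m,uv); return o+d*(z-o[2])/d[2]
def proj(m,P):
    E=np.array(m["extrinsics"]); R=E[:3,:3].T
    return cv2.projectPoints(np.array(P,float).reshape(-1,3),cv2.Rodrigues(R)[0],-R@E[:3,3],m["mtx"],np.array(m["distortion"]))[0][:,0]
def tri(obs):
    A=np.zeros((3,3));b=np.zeros(3)
    for m,uv in obs:
        o,d=ray(m,uv); d=d/np.linalg.norm(d); M=np.eye(3)-np.outer(d,d); A+=M;b+=M@o
    P=np.linalg.solve(A,b); return P,[np.round(proj(m,P)[0]-uv,1) for m,uv in obs]
E
python3 - <<'E'
from h import *
np.set_printoptions(precision=4,suppress=True)
t=vision.camera_model("top");s=vision.camera_model("side")
for n,a,b in [("FL post top",(25,258),(228,398)),("FL foot",(128,303),(242,573)),("FR top",(617,200),(280,37)),
  ("BL top",(14,82),(38,390)),("crown mid",(496,353),(351,278)),("neck mid",(592,371),(380,203)),("tin top",(456,178),(210,240)),("jar top",(222,205),(157,435))]:
    print(n,*tri([(t,T(a)),(s,S(b))]))
sh=[((25,258),(0,.21,.285)),((617,200),(0,-.21,.285)),((14,82),(.13,.21,.285)),((598,24),(.13,-.21,.285)),((128,303),(0,.21,0))]
shs=[((228,398),(0,.21,.285)),((280,37),(0,-.21,.285)),((38,390),(.13,.21,.285)),((242,573),(0,.21,0)),((285,253),(0,-.21,0))]
def f(q):
    c,w=np.cos(q[2]),np.sin(q[2]); R=np.array([[c,-w,0],[w,c,0],[0,0,1]]); r=[]
    for m,L,F in((t,sh,T),(s,shs,S)):
        r.append(proj(m,[R@np.array(P)+[q[0],q[1],0] for _,P in L])-np.array([F(p) for p,_ in L]))
    return np.vstack(r).ravel()
o=least_squares(f,[.6,0,0],loss="soft_l1"); print("shelf",o.x,f(o.x).reshape(-1,2))
for z,p in[(.035,(496,353)),(.057,(592,371)),(.083,(718,391)),(.09,(412,178)),(.09,(501,178)),(.095,(182,195)),(.095,(262,195)),(0,(465,240)),(0,(238,256))]:
    print(z,p,atz(t,T(p),z))
E
```

```text
FL post top [0.5773 0.2991 0.2904] [array([0.3, 3.3]), array([-3. , -0.6])]
FL foot [0.5824 0.3025 0.0042] [array([0.1, 1.5]), array([-1.4, -0.2])]
FR top [ 0.6294 -0.1129  0.2802] [array([0.1, 1.5]), array([-1. , -0.2])]
BL top [0.7079 0.316  0.2867] [array([0.3, 1.5]), array([-1.4, -0.3])]
crown mid [ 0.5414 -0.0345  0.0344] [array([0. , 0.9]), array([-0.7, -0.1])]
neck mid [ 0.5244 -0.1159  0.0707] [array([0., 1.]), array([-0.7, -0.1])]
tin top [0.6818 0.0024 0.1061] [array([0.1, 1. ]), array([-0.8, -0.2])]
jar top [0.6731 0.2089 0.0612] [array([-0.4, -2.6]), array([2.3, 0.4])]
shelf [0.6052 0.0939 0.1159] [[-0.3965  1.6861]
 [ 1.4055  0.9248]
 [-0.1083  0.5896]
 [ 0.7268 -0.4925]
 [ 0.5535  2.2956]
 [-5.0353  2.0607]
 [-0.9428 -2.1   ]
 [-2.5633  0.6138]
 [-0.7323  0.5341]
 [ 0.3215 -7.0664]]
0.035 (496, 353) [ 0.5434 -0.0344  0.035 ]
0.057 (592, 371) [ 0.5275 -0.1171  0.057 ]
0.083 (718, 391) [ 0.5106 -0.2212  0.083 ]
0.09 (412, 178) [0.687  0.0403 0.09  ]
0.09 (501, 178) [ 0.6882 -0.0353  0.09  ]
0.095 (182, 195) [0.6687 0.2358 0.095 ]
0.095 (262, 195) [0.6695 0.1672 0.095 ]
0 (465, 240) [ 0.6496 -0.0051  0.    ]
0 (238, 256) [0.6316 0.2034 0.    ]
```

Measurements agree with the text: the shelf origin is about (0.605, 0.094) with yaw 0.116. Crown height triangulates to 34 mm. In the shelf frame the tin is at y = −0.10 and the jar at +0.10, so the gap is centred near 0. Next I'll plan the approach to the handle, with the tool tilted 26° so it is 50° off the mallet axis.

```bash
cat > g.py <<'E'
from station import ctrl
import numpy as np
from scipy.spatial.transform import Rotation as Ro
np.set_printoptions(precision=4,suppress=True)
def cur():
    o=ctrl.get_obs(); return np.array(o["tcp_pos"]),Ro.from_euler("xyz",o["eef_rot"]),o
def rel(p,R,label=""):
    """turn vector and shift (in current tool axes / in target tool axes) to the target"""
    p0,R0,o=cur(); w=(R0.inv()*R).as_rotvec(); d=np.array(p)-p0
    print(label,"turn",w,"rows",np.ceil(np.degrees(np.linalg.norm(w))/7.1),"| shift now-axes",R0.inv().apply(d),"after-turn axes",R.inv().apply(d),"rows",np.ceil(np.linalg.norm(d)/.04))
def frame(t,y):
    t=np.array(t)/np.linalg.norm(t);y=np.array(y)-np.dot(y,t)*t;y/=np.linalg.norm(y)
    return Ro.from_matrix(np.c_[np.cross(y,t),y,t])
h=np.array([-.176,-.984,0]);h/=np.linalg.norm(h)
m=h*np.cos(.244)+np.array([0,0,np.sin(.244)])
crown=np.array([.5425,-.0345,.035])
def grasp(theta,s):
    yt=np.cross(h,[0,0,1.]);yt*=np.sign(-yt[0])
    u=np.cross(m,yt);u*=-np.sign(u[2])
    t=-m*np.cos(theta)+u*np.sin(theta)
    return crown+m*s-.003*t,frame(t,yt),t
E
python3 - <<'E'
from g import *
p,R,t=grasp(np.radians(50),.15); print(p,t,R.as_matrix())
rel(p-.09*t,R,"pre")
E
```

```text
[ 0.5166 -0.1791  0.0739] [ 0.0772  0.4318 -0.8986] [[-0.1582 -0.9844  0.0772]
 [-0.8846  0.1761  0.4318]
 [-0.4387  0.     -0.8986]]
pre turn [-0.2233 -0.4151 -0.9749] rows 9.0 | shift now-axes [-0.3838  0.2245  0.0553] after-turn axes [-0.3335 -0.1985  0.2238] rows 12.0
```

```bash
python3 -m crank '[[0,0,0,-0.0248,-0.0461,-0.1083],[0,0,0,-0.0248,-0.0461,-0.1083],[0,0,0,-0.0248,-0.0461,-0.1083],[0,0,0,-0.0248,-0.0461,-0.1083],[0,0,0,-0.0248,-0.0461,-0.1083],[0,0,0,-0.0248,-0.0461,-0.1083],[0,0,0,-0.0248,-0.0461,-0.1083],[0,0,0,-0.0248,-0.0461,-0.1083],[0,0,0,-0.0248,-0.0461,-0.1083]]' 0
python3 - <<'E'
from g import *
p,R,t=grasp(np.radians(50),.15)
rel(p-.09*t,R,"pre");print(cur()[2]["joints"])
E
```

```text
time_s: 0.85
tcp_pos: [0.244, -0.5752, 0.2102]
eef_rot: [-3.139, 0.455, -1.742]
force: [0.7, 0.6, 0.4]
gripper_width: 0.0876
grip_force: 0.0
pre turn [-0.0001  0.0013  0.005 ] rows 1.0 | shift now-axes [-0.3325 -0.2003  0.2251] after-turn axes [-0.3338 -0.1987  0.2246] rows 12.0
[-1.0654  0.6133  0.4169 -0.2849 -1.7309  0.8987]
```

```bash
python3 -m crank '[[-0.0278,-0.0166,0.0187,0,0,0],[-0.0278,-0.0166,0.0187,0,0,0],[-0.0278,-0.0166,0.0187,0,0,0],[-0.0278,-0.0166,0.0187,0,0,0],[-0.0278,-0.0166,0.0187,0,0,0],[-0.0278,-0.0166,0.0187,0,0,0],[-0.0278,-0.0166,0.0187,0,0,0],[-0.0278,-0.0166,0.0187,0,0,0],[-0.0278,-0.0166,0.0187,0,0,0],[-0.0278,-0.0166,0.0187,0,0,0]]'
python3 -m crank '[[-0.0278,-0.0166,0.0187,0,0,0],[-0.0278,-0.0166,0.0187,0,0,0],[0,0,0,0,0,0.0025],[0,0,0,0,0,0.0025]]'
python3 - <<'E'
from g import *
from station import vision
import cv2
p,R,t=grasp(np.radians(50),.15)
rel(p-.09*t,R,"pre");print(cur()[2]["joints"])
im=vision.grab_frame("wrist"); cv2.imwrite("pics/w1.png",im[:,:,::-1])
from h import proj
c=vision.camera_model("wrist"); print(c["extrinsics"])
print("axis pts s=0,88,150,200",proj(c,[crown+m*s for s in(0,.088,.15,.2)]))
E
```

```text
time_s: 1.68
tcp_pos: [0.4669, -0.2761, 0.1636]
eef_rot: [-3.141, 0.453, -1.748]
force: [-0.1, 0.2, -0.2]
gripper_width: 0.087
grip_force: 0.0
time_s: 2.02
tcp_pos: [0.511, -0.2166, 0.1542]
eef_rot: [3.139, 0.453, -1.75]
force: [-0.6, -0.7, -0.6]
gripper_width: 0.087
grip_force: 0.0
pre turn [ 0.0018 -0.0015 -0.0021] rows 1.0 | shift now-axes [ 0.0011  0.0011 -0.0012] after-turn axes [ 0.0011  0.0011 -0.0012] rows 1.0
[-0.3881  0.4163 -0.0031 -0.4613 -1.2861  0.3715]
[[-0.9839  0.1321  0.1205  0.4838]
 [ 0.1788  0.7118  0.6792 -0.3671]
 [ 0.0039  0.6898 -0.7239  0.2737]
 [ 0.      0.      0.      1.    ]]
axis pts s=0,88,150,200 [[318.2307 266.7855]
 [318.228  233.5659]
 [318.2255 199.5716]
 [318.2228 161.2125]]
```

View pics/w1.png

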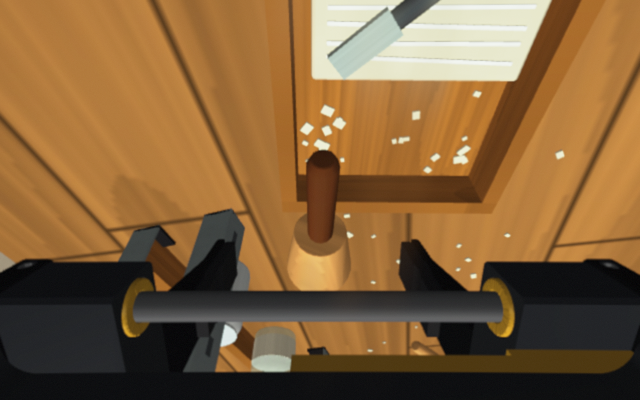

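Handle end at (322,158), neck at about (320,238). My projections were (318,161) and (318,234), so they agree within about 3 px and the handle sits between the jaws. I'll advance and grip.

```bash
python3 -m crank '[[0.0005,0,0.022,0,0,0],[0.0005,0,0.022,0,0,0],[0,0,0.022,0,0,0],[0,0,0.022,0,0,0],[0,0,0,0,0,0]]'
python3 -m crank '[[0,0,0,0,0,0],[0,0,0,0,0,0],[0,0,0,0,0,0],[0,0,0,0,0,0],[0,0,0,0,0,0],[0,0,0,0,0,0],[0,0,0,0,0,0],[0,0,0,0,0,0]]' 1 35
python3 - <<'E'
from g import *
p,R,t=grasp(np.radians(50),.15)
rel(p,R,"grasp");print(cur()[2]["joints"])
E
```

```text
time_s: 2.48
tcp_pos: [0.5143, -0.1803, 0.0716]
eef_rot: [3.131, 0.455, -1.759]
force: [-1.0, 0.0, -0.9]
gripper_width: 0.087
grip_force: 0.0
time_s: 3.15
tcp_pos: [0.5174, -0.1815, 0.0754]
eef_rot: [3.141, 0.452, -1.753]
force: [0.2, 0.1, -0.1]
gripper_width: 0.0418
grip_force: 0.0
grasp turn [-0.0013 -0.0019 -0.0044] rows 1.0 | shift now-axes [-0.0013  0.0012  0.0023] after-turn axes [-0.0013  0.0012  0.0023] rows 1.0
[-0.3328  0.4828 -0.1084 -0.5035 -1.1084  0.4089]
```

```bash
python3 -m crank '[[0,0,0,0,0,0],[0,0,0,0,0,0],[0,0,0,0,0,0],[0,0,0,0,0,0]]'
python3 -m crank '[[-0.0066,0,-0.0135,0,0,0],[-0.0132,0,-0.027,0,0,0],[-0.0132,0,-0.027,0,0,0],[-0.0132,0,-0.027,0,0,0],[-0.0066,0,-0.0135,0,0,0],[0,0,0,0,0,0]]'
python3 - <<'E'
from g import *
p,R0,o=cur(); print(p,o["joints"],o["grip_force"],o["gripper_width"])
for el in (40,35,30):   # final: tool z elevation below horizontal = 90-theta
    th=np.radians(90-el)
    p1=np.array([.54,.07,.20]); az=np.arctan2(p1[1],p1[0])
    # tool-to-mallet relation fixed at grasp: angle 50deg -> elevation 40
print("handle in tool",R0.inv().apply(m))
for az in (0,.1,-.4):
    c=np.radians(40); t=np.array([np.cos(c)*np.cos(az),np.cos(c)*np.sin(az),-np.sin(c)])
    R=frame(t,np.array([np.sin(az),-np.cos(az),0])); print(R.apply(grasp(np.radians(50),.15)[1].inv().apply(m)))
    rel(p1,R,f"az {az}")
E
```

```text
time_s: 3.48
tcp_pos: [0.5174, -0.1814, 0.0753]
eef_rot: [3.14, 0.452, -1.753]
force: [-0.9, 0.2, 3.0]
gripper_width: 0.015
grip_force: 6.3
time_s: 3.98
tcp_pos: [0.5196, -0.1822, 0.2001]
eef_rot: [-3.133, 0.45, -1.748]
force: [-0.3, -0.5, 0.7]
gripper_width: 0.0
grip_force: 0.0
[ 0.5196 -0.1822  0.2001] [-0.3267  0.3484  0.0159 -0.4605 -1.3273  0.2806] 0.0 9.880031235221692e-06
handle in tool [ 0.7688 -0.0058 -0.6395]
[-0.  0.  1.]
az 0 turn [ 0.3825  0.9421 -1.8118] rows 17.0 | shift now-axes [-0.2268  0.0253  0.1094] after-turn axes [ 0.0131 -0.2522  0.0157] rows 7.0
[-0.  0.  1.]
az 0.1 turn [ 0.404   0.8959 -1.9106] rows 18.0 | shift now-axes [-0.2268  0.0253  0.1094] after-turn axes [ 0.0292 -0.2489  0.0349] rows 7.0
[-0.  0.  1.]
az -0.4 turn [ 0.2951  1.0983 -1.4095] rows 15.0 | shift now-axes [-0.2268  0.0253  0.1094] after-turn axes [-0.0511 -0.2403 -0.0608] rows 7.0
```

The grip closed empty. I'll look at what happened.

```bash
python3 - <<'E'
from station import vision
import cv2,numpy as np
a=vision.grab_frame("top")[150:310,310:520]; b=vision.grab_frame("wrist"); s=vision.grab_frame("side")[90:220,290:430]
np.save("pics/b.npy",b)
im=np.zeros((600,800,3),np.uint8); x=cv2.resize(a,(393,300)); im[:300,:393]=x
x=cv2.resize(s,(323,300)); im[:300,400:723]=x
im[300:,:480]=cv2.resize(b,(480,300)); cv2.imwrite("pics/c1.png",im[:,:,::-1])
E
```

```text
(no output)
```

View pics/c1.png

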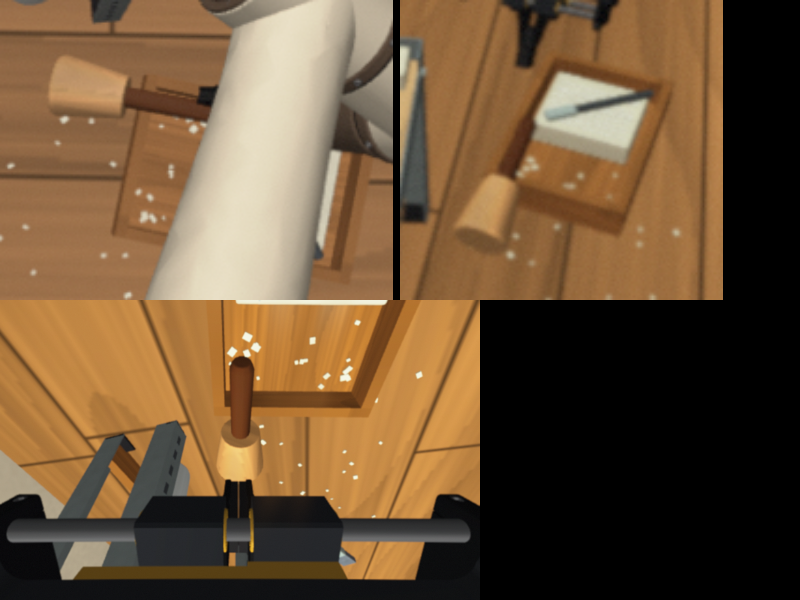

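Mallet is essentially unmoved; the handle end is visible in the wrist frame (about (321,77) full-frame) and the side view. The fingers closed above it, so I need the handle's height. I'll crop the wrist frames and side view side by side.

```bash
python3 - <<'E'
from station import vision
import cv2,numpy as np
from h import *
from g import crown,m
s=vision.grab_frame("side")[::,:,::-1]; cv2.imwrite("pics/side2.png",s)
b=np.load("pics/b.npy")[:,:,::-1]; w=cv2.imread("pics/w1.png")
im=np.zeros((480,780,3),np.uint8)
im[:,:260]=cv2.resize(w[140:260,290:355],(260,480),interpolation=cv2.INTER_CUBIC)
im[:,260:520]=cv2.resize(b[65:185,290:355],(260,480),interpolation=cv2.INTER_CUBIC)
im[:,520:]=cv2.resize(s[115:205,310:358][:,:48],(260,480),interpolation=cv2.INTER_CUBIC)
cv2.imwrite("pics/c2.png",im)
c=vision.camera_model("wrist"); P=[crown+m*x for x in(0,.088,.2)]
print(np.round(c["extrinsics"],4).tolist()); print("b",proj(c,P)); print("side",proj(vision.camera_model("side"),P))
E
```

```text
[[-0.9836, 0.1341, 0.1208, 0.49], [0.1804, 0.7107, 0.68, -0.33], [0.0053, 0.6906, -0.7232, 0.3133], [0.0, 0.0, 0.0, 1.0]]
b [[317.7173 220.8879]
 [317.4876 177.853 ]
 [316.9881  84.2544]]
side [[323.9849 193.6814]
 [333.7032 169.5672]
 [345.2698 140.8669]]
```

View pics/c2.png

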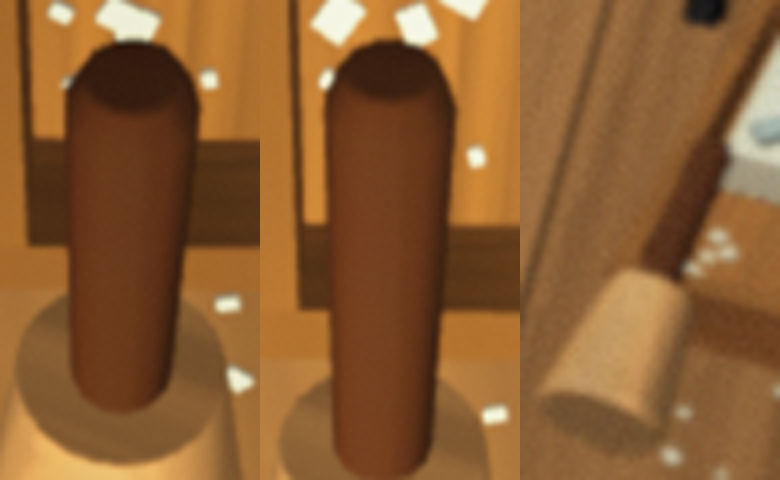

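```bash
python3 - <<'E'
from h import *
from g import *
p,R,o=cur(); z=R.apply([0,0,1]); c=vision.camera_model("wrist")
print(np.linalg.det(c["extrinsics"][:3,:3]),c["mtx"][0],"cam in tool",R.inv().apply(c["extrinsics"][:3,3]-p))
for d in(-.048,0,.003,.022,.05): print(d,p+d*z,proj(c,p+d*z))
s=vision.camera_model("side");t=vision.camera_model("top")
c1=dict(c);E=np.eye(4);E[:3]=[[-0.9839,0.1321,0.1205,0.4838],[0.1788,0.7118,0.6792,-0.3671],[0.0039,0.6898,-0.7239,0.2737]];c1["extrinsics"]=E
print("end w1+b",tri([(c1,(323.2,160)),(c,(322.5,83))]))
print("end w1+b+top",tri([(c1,(323.2,160)),(c,(322.5,83)),(t,T((716,390)))]))
print("end top+side",tri([(t,T((716,390))),(s,(346,144))]))
print("neck",tri([(c1,(320.3,235)),(c,(320.5,177.5)),(t,T((592,371)))]))
E
```

```text
1.0000000000000002 [338.0054   0.     317.5578] cam in tool [ 0.0842 -0.0001 -0.1735]
-0.048 [ 0.5132 -0.2014  0.2373] [[317.5337 298.2379]]
0 [ 0.5168 -0.1807  0.1941] [[317.4049 248.8508]]
0.003 [ 0.5171 -0.1794  0.1914] [[317.3989 246.5409]]
0.022 [ 0.5185 -0.1712  0.1743] [[317.3645 233.3617]]
0.05 [ 0.5206 -0.1592  0.1492] [[317.3233 217.5904]]
end w1+b (array([ 0.5046, -0.2254,  0.0826]), [array([0.3, 0. ]), array([-0.3,  0. ])])
end w1+b+top (array([ 0.5074, -0.2211,  0.0754]), [array([-2.7, -0.6]), array([-3.2,  2. ]), array([0., 2.])])
end top+side (array([ 0.5084, -0.2213,  0.0742]), [array([0. , 1.6]), array([-1.1, -0.2])])
neck (array([ 0.5259, -0.1172,  0.0561]), [array([-0.3, -0.8]), array([-1.2,  1.1]), array([0. , 0.7])])
```

Handle end triangulates to z ≈ 0.075–0.08, a bit lower than I assumed, and the TCP readings are noisy by a few mm. The tips only caught the handle's upper part. I'll go again, about 10 mm deeper and at s = 160.

```bash
python3 -m crank '[[0,0,0,0,0,0],[0,0,0,0,0,0],[0,0,0,0,0,0],[0,0,0,0,0,0],[0,0,0,0,0,0],[0,0,0,0,0,0],[0,0,0,0,0,0],[0,0,0,0,0,0],[0,0,0,0,0,0],[0,0,0,0,0,0]]' 0
python3 - <<'E'
from g import *
_,R,t=grasp(np.radians(50),.15); rel(np.array([.5140,-.1847,.069])+.007*t,R)
E
```

```text
time_s: 5.02
tcp_pos: [0.5176, -0.1812, 0.1955]
eef_rot: [3.14, 0.452, -1.753]
force: [0.2, -0.2, 0.2]
gripper_width: 0.0596
grip_force: 0.0
 turn [-0.0011 -0.0019 -0.0045] rows 1.0 | shift now-axes [0.059  0.0028 0.119 ] after-turn axes [0.0592 0.0029 0.1189] rows 4.0
```

```bash
python3 -m crank '[[0,0,0,0,0,0],[0,0,0,0,0,0],[0,0,0,0,0,0],[0,0,0,0,0,0],[0.0118,0.0006,0.0238,0,0,0],[0.0118,0.0006,0.0238,0,0,0],[0.0118,0.0006,0.0238,0,0,0],[0.0118,0.0006,0.0238,0,0,0],[0.006,0.0004,0.012,0,0,0],[0,0,0,0,0,0]]' 0
python3 -m crank '[[0.003,0,0.006,0,0,0],[0.003,0,0.006,0,0,0],[0,0,0,0,0,0]]' 0
python3 - <<'E'
from g import *
_,R,t=grasp(np.radians(50),.15); rel(np.array([.5140,-.1847,.069])+.007*t,R)
E
```

```text
time_s: 5.85
tcp_pos: [0.5125, -0.1807, 0.0726]
eef_rot: [3.133, 0.454, -1.757]
force: [-0.1, -0.2, 0.1]
gripper_width: 0.0871
grip_force: 0.0
time_s: 6.1
tcp_pos: [0.5147, -0.1818, 0.0624]
eef_rot: [3.141, 0.452, -1.753]
force: [-0.2, -0.1, 0.8]
gripper_width: 0.0872
grip_force: 0.0
 turn [-0.0015 -0.0017 -0.0044] rows 1.0 | shift now-axes [-0.0002  0.0002 -0.0003] after-turn axes [-0.0002  0.0002 -0.0003] rows 1.0
```

```bash
python3 -m crank '[[0,0,0,0,0,0],[0,0,0,0,0,0],[0,0,0,0,0,0],[0,0,0,0,0,0],[0,0,0,0,0,0],[0,0,0,0,0,0],[0,0,0,0,0,0],[0,0,0,0,0,0],[0,0,0,0,0,0],[0,0,0,0,0,0]]' 1 35
python3 -m crank '[[0,0,0,0,0,0],[0,0,0,0,0,0],[0,0,0,0,0,0],[0,0,0,0,0,0]]'
```

```text
time_s: 6.93
tcp_pos: [0.5145, -0.1817, 0.0624]
eef_rot: [3.14, 0.452, -1.753]
force: [0.5, -0.1, -0.1]
gripper_width: 0.0284
grip_force: 0.0
time_s: 7.27
tcp_pos: [0.5146, -0.1818, 0.0624]
eef_rot: [3.141, 0.452, -1.753]
force: [-0.2, -0.4, 1.1]
gripper_width: 0.0237
grip_force: 35.0
```

Gripped at 24 mm with 35 N. Lift.

```bash
python3 -m crank '[[-0.0044,0,-0.009,0,0,0],[-0.0088,0,-0.018,0,0,0],[-0.0110,0,-0.0225,0,0,0],[-0.0110,0,-0.0225,0,0,0],[-0.0110,0,-0.0225,0,0,0],[-0.0110,0,-0.0225,0,0,0],[-0.0066,0,-0.0135,0,0,0],[0,0,0,0,0,0],[0,0,0,0,0,0]]' 1 45
python3 - <<'E'
from g import *
from station import vision
import cv2
p,R0,o=cur(); print(p,o["joints"],o["grip_force"],o["gripper_width"],o["force"])
im=vision.grab_frame("side");im2=vision.grab_frame("wrist")
cv2.imwrite("pics/l1.png",np.hstack([cv2.resize(im[30:230,260:460],(400,400)),cv2.resize(im2[100:300,220:420],(400,400))])[:,:,::-1])
g=grasp(np.radians(50),.15)[1].inv().apply(m); print("handle in tool",g)
p1=np.array([.53,.06,.22]); az=.1
for el in (40,):
    c=np.radians(el); t=np.array([np.cos(c)*np.cos(az),np.cos(c)*np.sin(az),-np.sin(c)])
    rel(p1,frame(t,np.array([np.sin(az),-np.cos(az),0])))
E
```

```text
time_s: 8.02
tcp_pos: [0.5145, -0.1814, 0.2081]
eef_rot: [-3.141, 0.452, -1.752]
force: [-0.0, 0.4, -3.0]
gripper_width: 0.0233
grip_force: 45.0
[ 0.5145 -0.1814  0.2081] [-0.3285  0.3379  0.0202 -0.4589 -1.3486  0.2716] 44.99666359747418 0.023330838110258673 [-0.04    0.4437 -3.0181]
handle in tool [ 0.766  -0.     -0.6428]
 turn [ 0.4105  0.9087 -1.9131] rows 18.0 | shift now-axes [-0.2217  0.0274  0.0926] after-turn axes [ 0.0366 -0.238   0.022 ] rows 7.0
```

View pics/l1.png

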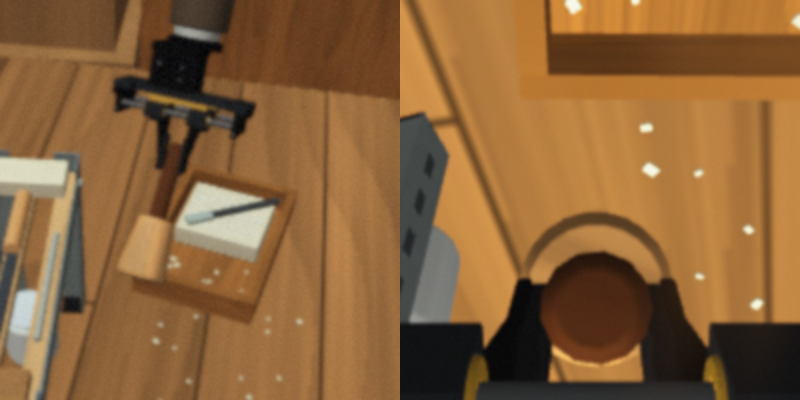

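The mallet is held and has swung head-down in the grip: the handle end at (320,254) now points almost at the wrist camera. I'll work out its angle in the tool frame.

```bash
python3 - <<'E'
from g import *
from h import proj
from station import vision
p,R,o=cur();c=vision.camera_model("wrist"); print(p)
for th in range(10,56,5):
    a=np.radians(th);d=np.array([np.sin(a),0,-np.cos(a)]);n=np.array([np.cos(a),0,np.sin(a)])
    f=lambda q:proj(c,p+R.apply(q))[0]
    b=np.array([0,0,-.004]); w=R.apply(d)
    e=f(b+.04*d); k=[f(b-.072*d+s*.026*n)[1] for s in(1,-1)];k2=[f(b-.154*d+s*.038*n)[1] for s in(1,-1)]
    print(th,"end",e,"neck rows",np.round(k,1),"crown rows",np.round(k2,1),"tilt from vert",np.degrees(np.arccos(w[2])),"crown z",(p+R.apply(b-.16*d))[2])
E
```

```text
[ 0.5136 -0.1809  0.2061]
10 end [317.5025 278.3195] neck rows [191.3 258.1] crown rows [170.3 245. ] tilt from vert 35.96986843924017 crown z 0.08016769705553303
15 end [317.4959 270.4895] neck rows [199.3 266.8] crown rows [183.8 258.8] tilt from vert 40.96973952858602 crown z 0.08885090131599634
20 end [317.4884 262.467 ] neck rows [207.5 275.7] crown rows [197.2 272.8] tilt from vert 45.96963421601696 crown z 0.0984535346709407
25 end [317.4801 254.3623] neck rows [215.8 284.6] crown rows [210.6 287. ] tilt from vert 50.969545328079334 crown z 0.10890251528230643
30 end [317.4711 246.2867] neck rows [224.2 293.5] crown rows [224.1 301.5] tilt from vert 55.96946821359065 crown z 0.12011832009837406
35 end [317.4616 238.349 ] neck rows [232.6 302.4] crown rows [237.6 316.4] tilt from vert 60.969399702551506 crown z 0.13201559007220517
40 end [317.4517 230.6528] neck rows [241.2 311.4] crown rows [251.3 331.6] tilt from vert 65.9693375367282 crown z 0.14450377979553092
45 end [317.4415 223.2933] neck rows [249.9 320.3] crown rows [265.2 347.4] tilt from vert 70.96928003878973 crown z 0.15748784660398168
50 end [317.4311 216.3554] neck rows [258.6 329.2] crown rows [279.2 363.6] tilt from vert 75.96922590943602 crown z 0.17086897390915123
55 end [317.4208 209.9117] neck rows [267.4 338. ] crown rows [293.6 380.5] tilt from vert 80.96917409632108 crown z 0.18454532325250167
```

```bash
python3 -m crank '[[-0.0042,0.0197,-0.0165,0,0,0],[-0.0042,0.0197,-0.0165,0,0,0],[-0.0042,0.0197,-0.0165,0,0,0],[0,0,0,0,0,0]]'
cat >> g.py <<'E'
def fin(el,az=.116):
    c=np.radians(el); t=np.array([np.cos(c)*np.cos(az),np.cos(c)*np.sin(az),-np.sin(c)])
    return frame(t,np.array([np.sin(az),-np.cos(az),0])),t
E
python3 - <<'E'
from g import *
R,t=fin(65); rel(np.array([.540,.086,.22])+.004*t,R); print(cur()[2]["joints"])
E
```

```text
time_s: 8.45
tcp_pos: [0.4525, -0.1814, 0.2597]
eef_rot: [3.142, 0.451, -1.752]
force: [-0.1, -0.3, -1.9]
gripper_width: 0.0236
grip_force: 45.0
 turn [-0.0139  0.6074 -1.9138] rows 17.0 | shift now-axes [-0.2324 -0.0394  0.1607] after-turn axes [ 0.09   -0.2554  0.0898] rows 8.0
[-0.3654  0.2126 -0.0253 -0.4471 -1.4359  0.2683]
```

```bash
R='[-0.0008,0.0337,-0.1063]'; python3 -m crank '[[0,0,0,-0.0008,0.0337,-0.1063],[0,0,0,-0.0008,0.0337,-0.1063],[0,0,0,-0.0008,0.0337,-0.1063],[0,0,0,-0.0008,0.0337,-0.1063],[0,0,0,-0.0008,0.0337,-0.1063],[0,0,0,-0.0008,0.0337,-0.1063],[0,0,0,-0.0008,0.0337,-0.1063],[0,0,0,-0.0008,0.0337,-0.1063],[0,0,0,-0.0008,0.0337,-0.1063]]'
python3 -m crank '[[0,0,0,-0.0008,0.0337,-0.1063],[0,0,0,-0.0008,0.0337,-0.1063],[0,0,0,-0.0008,0.0337,-0.1063],[0,0,0,-0.0008,0.0337,-0.1063],[0,0,0,-0.0008,0.0337,-0.1063],[0,0,0,-0.0008,0.0337,-0.1063],[0,0,0,-0.0008,0.0337,-0.1063],[0,0,0,-0.0008,0.0337,-0.1063],[0,0,0,-0.0008,0.0337,-0.1063],[0,0,0,0,0,0]]'
python3 - <<'E'
from g import *
R,t=fin(65); rel(np.array([.540,.086,.22])+.004*t,R); print(cur()[2]["joints"])
E
```

```text
time_s: 9.2
tcp_pos: [0.4541, -0.1803, 0.2555]
eef_rot: [-2.917, 0.011, -0.812]
force: [0.6, 0.5, -2.2]
gripper_width: 0.0236
grip_force: 45.0
time_s: 10.03
tcp_pos: [0.4524, -0.1801, 0.2549]
eef_rot: [-3.137, -0.43, 0.115]
force: [-0.3, 0.1, -3.5]
gripper_width: 0.0233
grip_force: 45.0
 turn [-0.0042  0.006  -0.001 ] rows 1.0 | shift now-axes [ 0.0923 -0.254   0.0859] after-turn axes [ 0.0921 -0.2542  0.0854] rows 8.0
[-0.1168 -0.0724 -0.4577 -0.1444 -0.7716  1.8859]
```

```bash
python3 -m crank '[[0.0077,-0.0212,0.0071,0,0,0],[0.0077,-0.0212,0.0071,0,0,0],[0.0077,-0.0212,0.0071,0,0,0],[0.0077,-0.0212,0.0071,0,0,0],[0.0077,-0.0212,0.0071,0,0,0],[0.0077,-0.0212,0.0071,0,0,0],[0.0077,-0.0212,0.0071,0,0,0],[0.0077,-0.0212,0.0071,0,0,0],[0.0077,-0.0212,0.0071,0,0,0],[0.0077,-0.0212,0.0071,0,0,0]]'
python3 -m crank '[[0.0077,-0.0212,0.0071,0,0,0],[0.0077,-0.0212,0.0071,0,0,0],[0,0,0,0,0,0],[0,0,0,0,0,0]]'
python3 - <<'E'
from g import *
from station import vision
from h import proj
import cv2
R,t=fin(65); rel(np.array([.540,.086,.22])+.004*t,R); p,R,o=cur();print(p,o["joints"])
im=vision.grab_frame("side");im2=vision.grab_frame("wrist")
cv2.imwrite("pics/l2.png",np.hstack([cv2.resize(im[80:280,200:400],(400,400)),cv2.resize(im2[100:300,220:420],(400,400))])[:,:,::-1])
s=vision.camera_model("side"); b=p+R.apply([0,0,-.004])
print("side proj if vertical: crown, neck, end",proj(s,[b-[0,0,.16],b-[0,0,.072],b+[0,0,.04]]))
E
```

```text
time_s: 10.87
tcp_pos: [0.5289, 0.0423, 0.2244]
eef_rot: [-3.139, -0.431, 0.111]
force: [0.8, 0.3, -2.6]
gripper_width: 0.0235
grip_force: 45.0
time_s: 11.2
tcp_pos: [0.5438, 0.0862, 0.2178]
eef_rot: [-3.141, -0.43, 0.114]
force: [-0.3, -0.7, -3.0]
gripper_width: 0.0234
grip_force: 45.0
 turn [-0.0003  0.0062 -0.0017] rows 1.0 | shift now-axes [-0.0025 -0.0002  0.0004] after-turn axes [-0.0025 -0.0002  0.0004] rows 1.0
[0.5438 0.0862 0.2178] [ 0.5388  0.0438 -0.6202  0.341  -0.5361  0.8849]
side proj if vertical: crown, neck, end [[316.5083 220.5154]
 [316.5643 200.538 ]
 [316.6501 170.6161]]
```

View pics/l2.png

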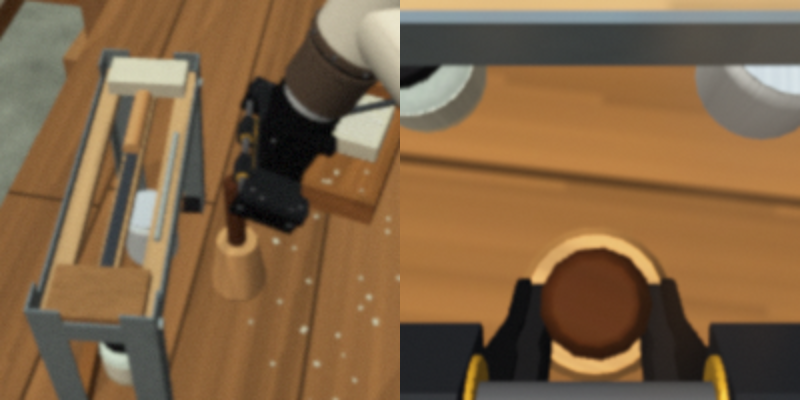

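The side view shows the mallet upright in front of the gap. In the wrist view the neck ring spans rows 217–287 and the end is at row 251, so it is tilted about 1–2° and head down. I'll lower it gently.

```bash
python3 -m crank '[[-0.0042,0,0.0091,0,0,0],[-0.0042,0,0.0091,0,0,0],[-0.0042,0,0.0091,0,0,0],[-0.0042,0,0.0091,0,0,0],[-0.0021,0,0.0045,0,0,0],[-0.0021,0,0.0045,0,0,0],[0,0,0,0,0,0]]'
python3 -m crank '[[-0.0008,0,0.0018,0,0,0],[-0.0008,0,0.0018,0,0,0],[-0.0008,0,0.0018,0,0,0],[0,0,0,0,0,0]]'
```

```text
time_s: 11.88
tcp_pos: [0.5438, 0.0848, 0.169]
eef_rot: [-3.14, -0.433, 0.114]
force: [0.7, 0.2, -2.6]
gripper_width: 0.024
grip_force: 45.0
time_s: 12.22
tcp_pos: [0.5443, 0.0857, 0.1638]
eef_rot: [-3.14, -0.435, 0.115]
force: [-0.5, 0.3, -1.7]
gripper_width: 0.0235
grip_force: 45.0
```

```bash
for i in 1 2 3; do python3 -m crank '[[-0.0008,0,0.0018,0,0,0],[0,0,0,0,0,0]]' | grep -E "tcp|force:"; done
```

```text
tcp_pos: [0.5444, 0.0858, 0.1618]
force: [0.5, -0.3, -2.0]
grip_force: 45.0
tcp_pos: [0.5444, 0.0858, 0.1597]
force: [-0.4, 0.4, -2.8]
grip_force: 45.0
tcp_pos: [0.5443, 0.0858, 0.1577]
force: [-0.8, -0.2, -2.7]
grip_force: 45.0
```

```bash
for i in 1 2 3; do python3 -m crank '[[-0.0008,0,0.0018,0,0,0],[0,0,0,0,0,0]]' | grep -E "tcp|force:"; done
```

```text
tcp_pos: [0.5444, 0.0857, 0.1557]
force: [1.1, 0.3, -2.9]
grip_force: 45.0
tcp_pos: [0.5444, 0.0857, 0.1538]
force: [-0.0, -0.3, -3.5]
grip_force: 45.0
tcp_pos: [0.5445, 0.0857, 0.1518]
force: [0.2, -0.1, -2.7]
grip_force: 45.0
```

```bash
for i in 1 2 3; do python3 -m crank '[[-0.0008,0,0.0018,0,0,0],[0,0,0,0,0,0]]' | grep -E "tcp|force:"; done
```

```text
tcp_pos: [0.5446, 0.0858, 0.1499]
force: [0.2, -0.4, -2.1]
grip_force: 45.0
tcp_pos: [0.5461, 0.0866, 0.15]
force: [-0.9, -1.0, 4.1]
grip_force: 45.0
tcp_pos: [0.5476, 0.0874, 0.1501]
force: [-3.0, -2.2, 10.3]
grip_force: 45.0
```

Contact at TCP z = 0.150. I'll ease off 2 mm, then open.

```bash
python3 -m crank '[[0.0008,0,-0.0018,0,0,0],[0.0002,0,-0.0005,0,0,0],[0,0,0,0,0,0]]' | grep -E "tcp|force:"
python3 -m crank '[[0,0,0,0,0,0],[0,0,0,0,0,0],[0,0,0,0,0,0],[0,0,0,0,0,0],[0,0,0,0,0,0],[0,0,0,0,0,0],[0,0,0,0,0,0],[0,0,0,0,0,0]]' 0.3 | grep -E "tcp|force:|width"
python3 -m crank '[[0,0,-0.01,0,0,0],[0,0,-0.02,0,0,0],[0,0,-0.03,0,0,0],[0,0,-0.03,0,0,0],[0,0,-0.03,0,0,0],[0,0,-0.02,0,0,0],[0,0,0,0,0,0]]'
python3 - <<'E'
from g import *
from station import vision
import cv2
p,R,o=cur();print(p,o["joints"])
a=vision.grab_frame("top");im=vision.grab_frame("side");im2=vision.grab_frame("wrist")
cv2.imwrite("pics/l3.png",np.hstack([cv2.resize(im[140:260,260:380],(400,400),interpolation=2),cv2.resize(im2[100:340,200:440],(400,400))])[:,:,::-1])
np.savez("pics/l3.npz",a=a,im=im,im2=im2,E=vision.camera_model("wrist")["extrinsics"])
E
```

```text
tcp_pos: [0.5455, 0.0864, 0.1499]
force: [-0.8, -0.7, 4.4]
grip_force: 45.0
tcp_pos: [0.5446, 0.0858, 0.1486]
force: [-0.1, 0.6, -0.8]
gripper_width: 0.0596
grip_force: 0.0
time_s: 15.22
tcp_pos: [0.487, 0.0799, 0.2813]
eef_rot: [-3.135, -0.444, 0.114]
force: [-0.8, 0.3, 0.4]
gripper_width: 0.0608
grip_force: 0.0
[0.487  0.0799 0.2813] [ 0.6157 -0.1311 -0.6124  0.311  -0.7151  0.8737]
```

View pics/l3.png

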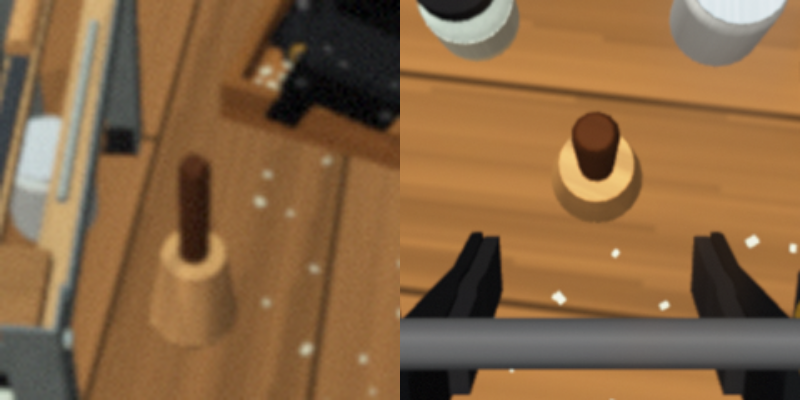

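The mallet stands upright and centred on the gap: handle end (317,178), neck (318,201), jar right edge at about 271 and tin left edge at about 362. Next I'll locate it, turn the tool to about 40° below horizontal and half-close the fingers to cradle the head for pushing.

```bash
python3 -m crank '[[0,0,0,0,0.0873,0],[0,0,0,0,0.0873,0],[0,0,0,0,0.0873,0],[0,0,0,0,0.0873,0],[0,0,0,0,0.0873,0],[0,0,0,0,0,0]]' 0.5
python3 - <<'E'
from g import *
from h import atz
from station import vision
d=np.load("pics/l3.npz"); c=vision.camera_model("wrist"); c["extrinsics"]=d["E"]
f=lambda u,v:(200+(u-400)*.6,100+v*.6)
sh=lambda P:np.array([[np.cos(.116),np.sin(.116)],[-np.sin(.116),np.cos(.116)]])@(np.array(P)[:2]-[.605,.094])
for n,uv,z in[("end",(595,130),.2),("neck",(597,170),.088),("jar front",(475,58),0),("tin front",(717,66),0)]:
    P=atz(c,f(*uv),z);print(n,P,"shelf",sh(P))
# side camera: handle end (193,165), head bottom
s=vision.camera_model("side");g=lambda u,v:(260+u*.3,140+v*.3)
for n,uv,z in[("end",(194,167),.2),("neck",(193,253),.088)]: P=atz(s,g(*uv),z);print("side",n,P,sh(P))
p,R,o=cur();print(p,np.degrees(np.arcsin(-R.apply([0,0,1])[2])),o["joints"])
E
```

```text
time_s: 15.87
tcp_pos: [0.4978, 0.0651, 0.2944]
eef_rot: [3.116, -0.749, 0.106]
force: [0.2, -1.4, -0.6]
gripper_width: 0.044
grip_force: 0.0
end [0.5398 0.0858 0.2   ] shelf [-0.0657 -0.0006]
neck [0.534  0.0844 0.088 ] shelf [-0.0716 -0.0013]
jar front [0.6285 0.2008 0.    ] shelf [0.0357 0.1033]
tin front [ 0.6452 -0.0057  0.    ] shelf [ 0.0284 -0.1037]
side end [0.5368 0.0929 0.2   ] [-0.0679  0.0068]
side neck [0.5377 0.0891 0.088 ] [-0.0674  0.0029]
[0.4978 0.0651 0.2944] 47.079274241231566 [ 0.3844 -0.2289 -0.9895  1.1916 -0.2292  0.1814]
```

The turn stalled at 47° near joint limits. I'll fit a kinematic model to the logged samples, which will show which push poses are reachable.

```bash
cat > k.py <<'E'
from g import *
Q=[[-.9104,.3855,.0068,0,-1.194,-.2586],[-1.0654,.6133,.4169,-.2849,-1.7309,.8987],[-.3881,.4163,-.0031,-.4613,-1.2861,.3715],[-.3328,.4828,-.1084,-.5035,-1.1084,.4089],[-.3267,.3484,.0159,-.4605,-1.3273,.2806],[-.3654,.2126,-.0253,-.4471,-1.4359,.2683],[-.1168,-.0724,-.4577,-.1444,-.7716,1.8859],[.5388,.0438,-.6202,.341,-.5361,.8849],[.6157,-.1311,-.6124,.311,-.7151,.8737],[.3844,-.2289,-.9895,1.1916,-.2292,.1814]]
P=[[.2442,-.5747,.2098],[.244,-.5752,.2102],[.511,-.2166,.1542],[.5174,-.1815,.0754],[.5170,-.1814,.1950],[.4525,-.1814,.2597],[.4524,-.1801,.2549],[.5438,.0862,.2178],[.487,.0799,.2813],[.4978,.0651,.2944]]
E_=[[3.1396,0,-2.7399],[-3.139,.455,-1.742],[3.139,.453,-1.75],[3.141,.452,-1.753],[3.14,.452,-1.753],[3.142,.451,-1.752],[-3.137,-.43,.115],[-3.141,-.43,.114],[-3.135,-.444,.114],[3.116,-.749,.106]]
rz=lambda a:Ro.from_rotvec([0,0,a]);ry=lambda a:Ro.from_rotvec([0,a,0]);rx=lambda a:Ro.from_rotvec([a,0,0])
E
python3 - <<'E'
from k import *
import itertools
from scipy.optimize import least_squares
# generic: unknown sign for j3, j4, j5, j6; check constancy of tool offset rotation
best=[]
for s3,s4,s5,s6 in itertools.product((1,-1),repeat=4):
  for ax4 in("x","y"):
   for ax5 in "yz":
    Z=[]
    for q,e in zip(Q,E_):
        M=rz(q[0])*ry(q[1])*ry(s3*q[2])*(rx if ax4=="x" else ry)(s4*q[3])*(ry if ax5=="y" else rz)(s5*q[4])
        T=Ro.from_euler("xyz",e); Z.append((M.inv()*T,s6*q[5]))
    for ax6 in np.eye(3):
        L=[Ro.from_rotvec(-ax6*g)*z for z,g in Z]
        m=Ro.concatenate(L).mean(); r=max((m.inv()*l).magnitude() for l in L); best.append((r,s3,s4,s5,s6,ax4,ax5,ax6.tolist(),m.as_matrix().round(3).tolist()))
best.sort(key=lambda b:b[0])
for b in best[:4]:print(b)
E
```

```text
(0.008695419014095202, -1, -1, -1, -1, 'x', 'y', [1.0, 0.0, 0.0], [[0.0, -0.001, 1.0], [-1.0, 0.001, 0.0], [-0.001, -1.0, -0.001]])
(0.8841239427915947, 1, 1, 1, 1, 'y', 'z', [0.0, 0.0, 1.0], [[0.888, -0.447, -0.11], [-0.441, -0.894, 0.077], [-0.133, -0.02, -0.991]])
(0.9386608875052658, 1, -1, 1, 1, 'x', 'z', [0.0, 0.0, 1.0], [[0.946, -0.325, 0.023], [-0.319, -0.909, 0.269], [-0.066, -0.261, -0.963]])
(1.083280521178949, -1, -1, 1, -1, 'y', 'z', [0.0, 1.0, 0.0], [[0.92, -0.077, -0.383], [0.155, -0.829, 0.538], [-0.359, -0.555, -0.751]])
```

```bash
cat >> k.py <<'E'
MT=Ro.from_matrix([[0,0,1],[-1,0,0],[0,-1,0]])
def chain(q):
    A=rz(q[0]);B=A*ry(q[1]);C=B*ry(-q[2]);D=C*rx(-q[3]);F=D*ry(-q[4]);return A,B,C,D,F
def rowsA(q): return np.hstack([m.as_matrix() for m in chain(q)])
A_=np.vstack([rowsA(q) for q in Q]);b_=np.hstack(P)
tt=np.linalg.lstsq(np.vstack([A_,1e-3*np.eye(15)]),np.hstack([b_,np.zeros(15)]),rcond=None)[0]
def fk(q): return rowsA(q)@tt, chain(q)[4]*rx(-q[5])*MT
lo=np.array([-3.14,-1.21,-1.07,-3.16,-2.99,-3.1])+.02;hi=np.array([3.14,2.06,1.41,2.05,-.16,3.1])-.02
from scipy.optimize import least_squares
def ik(p,R,seeds):
    best=None
    for s in seeds:
        f=lambda q:np.r_[(fk(q)[0]-p)*5,(R.inv()*fk(q)[1]).as_rotvec()]
        r=least_squares(f,np.clip(s,lo+.001,hi-.001),bounds=(lo,hi))
        if best is None or r.cost<best.cost:best=r
    return best.x,np.sqrt(2*best.cost)
E
python3 - <<'E'
from k import *
print(tt.reshape(5,3)); print("resid mm",np.abs(A_@tt-b_).reshape(-1,3).max(1)*1000)
W=lambda x,y,z:np.array([.605+np.cos(.116)*x-np.sin(.116)*y,.094+np.sin(.116)*x+np.cos(.116)*y,z])
seeds=[Q[9],Q[8],Q[7],[.4,.5,-.5,1.2,-.4,.2],[.3,.5,-.5,-1.5,-.5,2],[.3,.5,-.5,-3,-.5,3]]
for el in(50,42,35):
  for az in(.116,.35,-.12):
    R,t=fin(el,az)
    for xs in(-.12,-.06,0,.048):
        q,e=ik(W(xs,0,.03)-.022*t,R,seeds); print(el,az,xs,"err %.4f"%e,q)
E
```

```text
[[ 0.0007  0.0003  0.1597]
 [-0.      0.0003  0.5645]
 [ 0.2105  0.0003  0.0001]
 [ 0.2105 -0.0803 -0.0002]
 [ 0.3179 -0.0803 -0.0001]]
resid mm [0.5067 0.7415 0.7526 0.5606 4.2119 0.9665 0.6981 0.1382 0.2097 0.486 ]
50 0.116 -0.12 err 0.1475 [ 0.0582  0.2172 -0.6438 -1.4895 -0.18    3.08  ]
50 0.116 -0.06 err 0.1524 [ 0.0642  0.2955 -0.54   -1.4929 -0.18    3.08  ]
50 0.116 0 err 0.1631 [ 0.069   0.3692 -0.4355 -1.4954 -0.18    3.08  ]
50 0.116 0.048 err 0.1767 [ 0.0723  0.4261 -0.351  -1.4971 -0.18    3.08  ]
50 0.35 -0.12 err 0.0277 [ 0.116   0.217  -0.6345 -1.3358 -0.18    3.08  ]
50 0.35 -0.06 err 0.0321 [ 0.1161  0.2952 -0.5308 -1.336  -0.18    3.08  ]
50 0.35 0 err 0.0502 [ 0.1553  0.3665 -0.4245 -1.1943 -0.18    2.9058]
50 0.35 0.048 err 0.0590 [ 0.1976  0.4222 -0.344  -1.0189 -0.18    2.6973]
50 -0.12 -0.12 err 0.2674 [ 0.0014  0.22   -0.6594 -1.6474 -0.18    3.08  ]
50 -0.12 -0.06 err 0.2548 [ 0.2435  0.2924 -1.0123  2.03   -0.3812 -0.8362]
50 -0.12 0 err 0.2322 [ 0.2124  0.3646 -0.8995  2.03   -0.3462 -0.7956]
50 -0.12 0.048 err 0.2102 [ 0.1928  0.421  -0.8089  2.03   -0.3
[... 1104 characters left out ...]
366 -1.5037 -0.18    3.08  ]
35 0.116 0.048 err 0.2261 [ 0.0698  0.4114 -0.3504 -1.5054 -0.18    3.08  ]
35 0.35 -0.12 err 0.2555 [ 0.1094  0.1829 -0.6413 -1.3594 -0.18    3.08  ]
35 0.35 -0.06 err 0.2312 [ 0.1098  0.2705 -0.5344 -1.3607 -0.18    3.08  ]
35 0.35 0 err 0.2011 [ 0.11    0.3507 -0.4276 -1.3622 -0.18    3.08  ]
35 0.35 0.048 err 0.1737 [ 0.1101  0.4117 -0.3416 -1.3635 -0.18    3.08  ]
35 -0.12 -0.12 err 0.3799 [-0.0004  0.1835 -0.6654 -1.6397 -0.18    3.08  ]
35 -0.12 -0.06 err 0.3707 [ 0.0126  0.272  -0.5579 -1.6454 -0.18    3.08  ]
35 -0.12 0 err 0.3591 [ 0.023   0.3526 -0.4506 -1.6494 -0.18    3.08  ]
35 -0.12 0.048 err 0.3495 [ 0.03    0.4136 -0.3641 -1.6518 -0.18    3.08  ]
```

The model fits to under 1 mm. I'll scan steeper tilts and the half-turned gripper, which puts the camera on the underside, away from the lip.

```bash
cat >> k.py <<'E'
W=lambda x,y,z:np.array([.605+np.cos(.116)*x-np.sin(.116)*y,.094+np.sin(.116)*x+np.cos(.116)*y,z])
E
python3 - <<'E'
from k import *
rng=np.random.default_rng(0)
flip=Ro.from_rotvec([0,0,np.pi])
seeds=[Q[9],Q[8],Q[7]]+[[.4,.4,-.5,a,-.4,c] for a in(-2.5,-1,.2,1.2,1.9) for c in(-2,0,2)]
for fl in(0,1):
 for el in(45,50,55,60):
  for az in(.0,.116,.3,.5):
    R,t=fin(el,az)
    if fl:R=R*flip
    o=[]
    for xs in(-.12,.046):
        q,e=ik(W(xs,0,.04)-.022*t,R,seeds);o+=["%.4f"%e,q.round(2) if e<.01 else ""]
    print("flip" if fl else "std",el,az,*o)
E
```

```text
std 45 0.0 0.0000 [-0.29  0.28 -1.   -2.72 -0.51 -1.74] 0.0000 [-0.13  0.43 -0.64 -2.81 -0.29 -1.8 ]
std 45 0.116 0.0000 [-0.27  0.25 -0.87 -2.37 -0.39 -2.02] 0.0253 
std 45 0.3 0.0000 [-0.15  0.22 -0.71 -1.86 -0.33 -2.5 ] 0.0329 
std 45 0.5 0.0000 [-0.13  0.24 -0.65 -1.56 -0.43 -2.68] 0.0103 
std 50 0.0 0.0000 [-0.18  0.21 -0.82 -2.47 -0.19 -2.09] 0.0357 
std 50 0.116 0.0350  0.0929 
std 50 0.3 0.0387  0.0926 
std 50 0.5 0.0058 [ 0.11  0.2  -0.62 -1.21 -0.26  3.08] 0.0000 [ 0.2   0.41 -0.34 -0.9  -0.24  2.69]
std 55 0.0 0.0597  0.0833 
std 55 0.116 0.1064  0.1401 
std 55 0.3 0.1107  0.0985 
std 55 0.5 0.0119  0.0000 [ 0.3   0.41 -0.38 -0.57 -0.22  2.3 ]
std 60 0.0 0.1028  0.1166 
std 60 0.116 0.1554  0.1311 
std 60 0.3 0.1316  0.0653 
std 60 0.5 0.0319  0.0000 [ 0.34  0.41 -0.4  -0.33 -0.25  2.02]
flip 45 0.0 0.0000 [-0.29  0.28 -1.   -2.72 -0.51  1.4 ] 0.0000 [-0.13  0.43 -0.64 -2.81 -0.29  1.34]
flip 45 0.116 0.0000 [-0.27  0.25 -0.87 -2.37 -0.39  1.12] 0.0253 
flip 45 0.3 0.0000 [-0.15  0.22 -0.71 -1.86 -0.33  0.64] 0.0329 
flip 45 0.5 0.0000 [-0.13  0.24 -0.65 -1.56 -0.43  0.46] 0.0000 [ 0.07  0.41 -0.32 -1.27 -0.31 -0.01]
flip 50 0.0 0.0000 [-0.18  0.21 -0.82 -2.47 -0.19  1.05] 0.0357 
flip 50 0.116 0.0350  0.0929 
flip 50 0.3 0.0387  0.0926 
flip 50 0.5 0.0000 [ 0.09  0.21 -0.62 -1.24 -0.27 -0.02] 0.0000 [ 0.2   0.41 -0.34 -0.9  -0.24 -0.45]
flip 55 0.0 0.0597  0.0833 
flip 55 0.116 0.1064  0.1401 
flip 55 0.3 0.1107  0.0985 
flip 55 0.5 0.0119  0.0000 [ 0.3   0.41 -0.38 -0.57 -0.22 -0.84]
flip 60 0.0 0.1028  0.1166 
flip 60 0.116 0.1554  0.1311 
flip 60 0.3 0.1316  0.0653 
flip 60 0.5 0.0319  0.0000 [ 0.34  0.41 -0.4  -0.33 -0.25 -1.12]
```

```bash
python3 - <<'E'
from k import *
flip=Ro.from_rotvec([0,0,np.pi])
seeds=[[-.29,.28,-1,-2.72,-.51,1.4],[-.13,.43,-.64,-2.81,-.29,1.34],[-.27,.25,-.87,-2.37,-.39,1.12]]
for el in(30,35,40,45):
  for az in(-.05,.05,.116,.2):
    R,t=fin(el,az);R=R*flip
    o=[]
    for xs in(-.125,-.04,.046):
        q,e=ik(W(xs,0,.03)-.022*t,R,seeds);o+=["%.3f"%e,q.round(2) if e<.01 else ""]
    print(el,az,*o)
E
```

```text
30 -0.05 0.211  0.054  0.000 [-0.13  0.61 -0.9  -3.05 -0.99  1.56]
30 0.05 0.160  0.000 [-0.3   0.64 -1.05 -2.81 -1.16  1.62] 0.000 [-0.2   0.61 -0.84 -2.87 -0.93  1.53]
30 0.116 0.123  0.000 [-0.35  0.63 -1.   -2.69 -1.1   1.6 ] 0.000 [-0.24  0.6  -0.79 -2.74 -0.88  1.49]
30 0.2 0.073  0.000 [-0.39  0.61 -0.94 -2.54 -1.03  1.55] 0.000 [-0.27  0.59 -0.73 -2.58 -0.83  1.41]
35 -0.05 0.146  0.000 [-0.21  0.53 -1.05 -2.99 -0.97  1.57] 0.000 [-0.13  0.55 -0.85 -3.05 -0.78  1.55]
35 0.05 0.097  0.000 [-0.28  0.52 -0.99 -2.8  -0.9   1.55] 0.000 [-0.19  0.54 -0.78 -2.84 -0.72  1.48]
35 0.116 0.064  0.000 [-0.32  0.51 -0.94 -2.67 -0.85  1.5 ] 0.000 [-0.22  0.53 -0.73 -2.7  -0.67  1.41]
35 0.2 0.019  0.000 [-0.34  0.49 -0.86 -2.5  -0.78  1.42] 0.000 [-0.23  0.52 -0.65 -2.5  -0.61  1.28]
40 -0.05 0.082  0.000 [-0.19  0.45 -0.98 -2.98 -0.73  1.54] 0.000 [-0.13  0.49 -0.79 -3.04 -0.58  1.53]
40 0.05 0.035  0.000 [-0.25  0.43 -0.91 -2.76 -0.65  1.46] 0.000 [-0.17  0.48 -0.7  -2.79 -0.5   1.4 ]
40 0.116 0.003 [-0.42  0.41 -1.05 -2.55 -0.78  1.49] 0.000 [-0.27  0.42 -0.85 -2.61 -0.6   1.37] 0.000 [-0.18  0.47 -0.63 -2.59 -0.44  1.26]
40 0.2 0.000 [-0.42  0.38 -0.97 -2.38 -0.71  1.38] 0.000 [-0.27  0.41 -0.76 -2.4  -0.54  1.22] 0.000 [-0.16  0.46 -0.53 -2.32 -0.38  1.02]
45 -0.05 0.021  0.000 [-0.18  0.39 -0.9  -2.95 -0.5   1.49] 0.000 [-0.12  0.46 -0.71 -3.01 -0.39  1.5 ]
45 0.05 0.000 [-0.32  0.31 -0.99 -2.62 -0.54  1.39] 0.000 [-0.21  0.37 -0.8  -2.66 -0.41  1.31] 0.000 [-0.13  0.44 -0.57 -2.61 -0.25  1.18]
45 0.116 0.000 [-0.32  0.29 -0.92 -2.45 -0.48  1.25] 0.000 [-0.19  0.35 -0.71 -2.43 -0.33  1.1 ] 0.012 
45 0.2 0.000 [-0.27  0.27 -0.83 -2.21 -0.41  1.03] 0.000 [-0.12  0.34 -0.6  -2.09 -0.26  0.76] 0.032
```

Feasible branch found: el ≈ 42°, az 0.116, gripper half-turned, wrist over (j4 ≈ −2.5). Now a joint-space transit expressed as tool-frame rows.

```bash
cat > tr.py <<'E'
from k import *
flip=Ro.from_rotvec([0,0,np.pi])
def SE(q):
    p,R=fk(q);M=np.eye(4);M[:3,:3]=R.as_matrix();M[:3,3]=p;return M
def step(M,v):
    M=M.copy();M[:3,3]+=M[:3,:3]@v[:3];M[:3,:3]=M[:3,:3]@Ro.from_rotvec(v[3:]).as_matrix();return M
def err(M,G): return np.r_[M[:3,:3].T@(G[:3,3]-M[:3,3])*5,Ro.from_matrix(M[:3,:3].T@G[:3,:3]).as_rotvec()]
def twist(M,G,n):
    def f(v):
        X=M
        for _ in range(n):X=step(X,v)
        return err(X,G)
    w=Ro.from_matrix(M[:3,:3].T@G[:3,:3]).as_rotvec()/n
    return least_squares(f,np.r_[M[:3,:3].T@(G[:3,3]-M[:3,3])/n,w]).x
E
python3 - <<'E'
from tr import *
R,t=fin(42);R=R*flip
qS,e=ik(W(-.13,0,.16)-.022*t,R,[[-.35,.2,-1,-2.45,-.6,1.4],[-.3,.1,-.9,-2.4,-.6,1.3]]);print("qS",qS,e)
q0=np.array(cur()[2]["joints"]);print("fk check",fk(q0)[0],cur()[0])
V=[q0,[.30,-.25,-.75,.3,-.75,.55],[.15,-.15,-.75,-.6,-.8,.8],[-.0,-.05,-.8,-1.5,-.8,1.1],qS]
V=[np.array(v) for v in V]
for a,b in zip(V,V[1:]):
    M,G=SE(a),SE(b);w=np.linalg.norm(Ro.from_matrix(M[:3,:3].T@G[:3,:3]).as_rotvec());n=int(max(np.ceil(np.degrees(w)/6.8),np.ceil(np.max(np.abs(b-a)/(.6*np.array([2.79,2.79,3.14,3.14,3.14,3.14])/12))))); v=twist(M,G,n)
    z=G[:3,2];el=np.degrees(np.arcsin(-z[2]));print("n",n,v.round(4),"to tcp",G[:3,3],"tip z %.3f el %.0f az %.2f"%(G[2,3]+.022*z[2],el,np.arctan2(z[1],z[0])),"cam",(G@[.084,0,-.1735,1])[:3])
E
```

```text
qS [-0.1047 -0.0692 -0.7669 -2.0568 -0.18    0.6205] 0.14301533700675564
fk check [0.498  0.0656 0.2947] [0.4978 0.0651 0.2944]
n 6 [-0.0121  0.0307 -0.0019 -0.0365 -0.0546  0.0961] to tcp [ 0.4061 -0.1013  0.2534] tip z 0.233 el 67 az -0.25 cam [ 0.4073 -0.126   0.4445]
n 7 [-0.029   0.0013  0.0159  0.0367 -0.0749  0.0797] to tcp [0.2862 0.0403 0.125 ] tip z 0.106 el 62 az 1.18 cam [ 0.3023 -0.1011  0.2549]
n 7 [-0.0205 -0.0108  0.0136  0.0679 -0.0437  0.077 ] to tcp [0.3223 0.2171 0.1567] tip z 0.145 el 31 az 0.98 cam [0.2558 0.0383 0.1839]
n 11 [ 0.0031 -0.0185  0.0031  0.0664  0.0252  0.0896] to tcp [0.4606 0.0787 0.1632] tip z 0.151 el 35 az 0.09 cam [0.271  0.0604 0.1927]
```

```bash
cat > tr2.py <<'E'
from tr import *
def show(V):
  for a,b in zip(V,V[1:]):
    M,G=SE(a),SE(b);w=np.linalg.norm(Ro.from_matrix(M[:3,:3].T@G[:3,:3]).as_rotvec());n=int(max(np.ceil(np.degrees(w)/6.8),np.ceil(np.linalg.norm(G[:3,3]-M[:3,3])/.035),np.ceil(np.max(np.abs(b-a)/(.6*np.array([2.79,2.79,3.14,3.14,3.14,3.14])/12))))); v=twist(M,G,n)
    z=G[:3,2];el=np.degrees(np.arcsin(-z[2]));print("n",n,v.round(4),"to tcp",G[:3,3],"tip z %.3f el %.0f az %.2f"%(G[2,3]+.022*z[2],el,np.arctan2(z[1],z[0])),"cam",(G@[.084,0,-.1735,1])[:3])
E
python3 - <<'E'
from tr2 import *
S=[[-.35,.33,-.97,-2.5,-.6,1.37],[-.3,.1,-.9,-2.4,-.6,1.3]]
for z,el in((.16,25),(.16,30),(.1,30),(.1,35),(.06,38),(.03,42)):
    R,t=fin(el);q,e=ik(W(-.125,0,z)-.022*t,R*flip,S);print(z,el,"%.3f"%e,q.round(2))
R,t=fin(42);qS,e=ik(W(-.125,0,.035)-.022*t,R*flip,S)
q0=np.array(cur()[2]["joints"])
show([np.array(v) for v in[q0,[.25,-.1,-.65,.3,-.7,.55],[.1,-.02,-.6,-.6,-.7,.8],[-.1,.0,-.65,-1.5,-.7,1.1],[-.3,.12,-.8,-2.2,-.7,1.3],qS]])
E
```

```text
0.16 25 0.000 [-0.43  0.04 -0.99 -2.33 -0.7   1.15]
0.16 30 0.000 [-0.27 -0.05 -0.85 -2.19 -0.41  0.86]
0.1 30 0.014 [-0.46  0.25 -1.05 -2.43 -0.82  1.36]
0.1 35 0.000 [-0.35  0.13 -0.94 -2.36 -0.55  1.15]
0.06 38 0.000 [-0.4   0.29 -1.01 -2.48 -0.68  1.36]
0.03 42 0.000 [-0.38  0.36 -1.01 -2.53 -0.66  1.41]
n 7 [-0.0025  0.0247  0.0047 -0.0335 -0.0471  0.0873] to tcp [ 0.4722 -0.0995  0.248 ] tip z 0.228 el 68 az -0.27 cam [ 0.4733 -0.1255  0.439 ]
n 7 [-0.0223 -0.001   0.0132  0.0452 -0.0589  0.0845] to tcp [0.4021 0.0242 0.143 ] tip z 0.124 el 60 az 0.91 cam [ 0.3907 -0.115   0.2758]
n 7 [-0.0162 -0.0092  0.008   0.0706 -0.0313  0.0825] to tcp [0.4409 0.1507 0.1834] tip z 0.172 el 30 az 0.74 cam [ 0.3412 -0.0115  0.2138]
n 7 [ 0.0024 -0.011   0.0059  0.0592  0.0098  0.084 ] to tcp [0.5198 0.1125 0.1864] tip z 0.178 el 22 az 0.30 cam [0.3441 0.0337 0.1776]
n 5 [0.0305 0.0006 0.0029 0.0209 0.0728 0.0761] to tcp [0.4646 0.0776 0.0497] tip z 0.035 el 42 az 0.12 cam [0.2807 0.0562 0.1034]
```

```bash
python3 - <<'E'
from tr2 import *
R,t=fin(27);qA,e=ik(W(-.13,0,.15)-.022*t,R*flip,[[-.35,0,-.92,-2.26,-.55,1.0]]);print(qA,e)
q0=np.array(cur()[2]["joints"])
show([np.array(v) for v in[q0,[.25,-.1,-.65,.3,-.7,.55],[.1,-.02,-.6,-.6,-.7,.8],[-.1,.0,-.7,-1.5,-.7,1.1],qA]])
E
```

```text
[-0.4108  0.0358 -0.9795 -2.318  -0.6569  1.1217] 9.064455126278746e-10
n 7 [-0.0025  0.0247  0.0047 -0.0335 -0.0471  0.0873] to tcp [ 0.4722 -0.0995  0.248 ] tip z 0.228 el 68 az -0.27 cam [ 0.4733 -0.1255  0.439 ]
n 7 [-0.0223 -0.001   0.0132  0.0452 -0.0589  0.0845] to tcp [0.4021 0.0242 0.143 ] tip z 0.124 el 60 az 0.91 cam [ 0.3907 -0.115   0.2758]
n 7 [-0.0168 -0.0042  0.0085  0.0647 -0.0319  0.0868] to tcp [0.4135 0.1534 0.1629] tip z 0.151 el 32 az 0.76 cam [ 0.3154 -0.0089  0.1974]
n 10 [ 0.0033 -0.0086  0.0004  0.0576  0.0103  0.0942] to tcp [0.4564 0.0767 0.16  ] tip z 0.150 el 27 az 0.12 cam [0.265  0.0544 0.1639]
```

Execute the first two segments and check.

```bash
python3 -m crank '[[-0.0025,0.0247,0.0047,-0.0335,-0.0471,0.0873],[-0.0025,0.0247,0.0047,-0.0335,-0.0471,0.0873],[-0.0025,0.0247,0.0047,-0.0335,-0.0471,0.0873],[-0.0025,0.0247,0.0047,-0.0335,-0.0471,0.0873],[-0.0025,0.0247,0.0047,-0.0335,-0.0471,0.0873],[-0.0025,0.0247,0.0047,-0.0335,-0.0471,0.0873],[-0.0025,0.0247,0.0047,-0.0335,-0.0471,0.0873],[0,0,0,0,0,0]]' | grep -E "tcp|rot|force:"
python3 - <<'E'
from tr2 import *
q0=np.array(cur()[2]["joints"]);print(q0)
R,t=fin(27);qA,e=ik(W(-.13,0,.15)-.022*t,R*flip,[[-.35,0,-.92,-2.26,-.55,1.0]])
show([np.array(v) for v in[q0,[.1,-.02,-.6,-.6,-.7,.8],[-.1,.0,-.7,-1.5,-.7,1.1],qA]])
E
```

```text
tcp_pos: [0.4764, -0.0939, 0.2499]
eef_rot: [-3.013, -0.379, -0.584]
force: [0.3, 0.8, 0.4]
grip_force: 0.0
[ 0.259  -0.0999 -0.6485  0.3011 -0.6913  0.5514]
n 7 [-0.0221 -0.      0.0132  0.0437 -0.0589  0.0864] to tcp [0.4021 0.0242 0.143 ] tip z 0.124 el 60 az 0.91 cam [ 0.3907 -0.115   0.2758]
n 7 [-0.0168 -0.0042  0.0085  0.0647 -0.0319  0.0868] to tcp [0.4135 0.1534 0.1629] tip z 0.151 el 32 az 0.76 cam [ 0.3154 -0.0089  0.1974]
n 10 [ 0.0033 -0.0086  0.0004  0.0576  0.0103  0.0942] to tcp [0.4564 0.0767 0.16  ] tip z 0.150 el 27 az 0.12 cam [0.265  0.0544 0.1639]
```

The model tracks well. Next segments.

```bash
python3 -m crank '[[-0.0221,0,0.0132,0.0437,-0.0589,0.0864],[-0.0221,0,0.0132,0.0437,-0.0589,0.0864],[-0.0221,0,0.0132,0.0437,-0.0589,0.0864],[-0.0221,0,0.0132,0.0437,-0.0589,0.0864],[-0.0221,0,0.0132,0.0437,-0.0589,0.0864],[-0.0221,0,0.0132,0.0437,-0.0589,0.0864],[-0.0221,0,0.0132,0.0437,-0.0589,0.0864],[0,0,0,0,0,0]]' | grep -E "tcp|rot|force:"
python3 -m crank '[[-0.0168,-0.0042,0.0085,0.0647,-0.0319,0.0868],[-0.0168,-0.0042,0.0085,0.0647,-0.0319,0.0868],[-0.0168,-0.0042,0.0085,0.0647,-0.0319,0.0868],[-0.0168,-0.0042,0.0085,0.0647,-0.0319,0.0868],[-0.0168,-0.0042,0.0085,0.0647,-0.0319,0.0868],[-0.0168,-0.0042,0.0085,0.0647,-0.0319,0.0868],[-0.0168,-0.0042,0.0085,0.0647,-0.0319,0.0868],[0,0,0,0,0,0]]' | grep -E "tcp|rot|force:"
python3 - <<'E'
from tr2 import *
q0=np.array(cur()[2]["joints"]);print(q0)
R,t=fin(27);qA,e=ik(W(-.13,0,.15)-.022*t,R*flip,[[-.35,0,-.92,-2.26,-.55,1.0]])
show([q0,qA])
E
```

```text
tcp_pos: [0.4007, 0.0261, 0.1415]
eef_rot: [-2.65, 0.208, -1.025]
force: [-0.3, -0.8, -1.1]
grip_force: 0.0
tcp_pos: [0.4132, 0.1544, 0.1632]
eef_rot: [-2.366, 0.745, -1.418]
force: [-1.0, -0.4, -1.1]
grip_force: 0.0
[-0.1024  0.0025 -0.7041 -1.5103 -0.7031  1.1183]
n 10 [ 0.0034 -0.0088  0.0004  0.0576  0.0108  0.0946] to tcp [0.4564 0.0767 0.16  ] tip z 0.150 el 27 az 0.12 cam [0.265  0.0544 0.1639]
```

```bash
python3 -m crank '[[0.0034,-0.0088,0.0004,0.0576,0.0108,0.0946],[0.0034,-0.0088,0.0004,0.0576,0.0108,0.0946],[0.0034,-0.0088,0.0004,0.0576,0.0108,0.0946],[0.0034,-0.0088,0.0004,0.0576,0.0108,0.0946],[0.0034,-0.0088,0.0004,0.0576,0.0108,0.0946],[0.0034,-0.0088,0.0004,0.0576,0.0108,0.0946],[0.0034,-0.0088,0.0004,0.0576,0.0108,0.0946],[0.0034,-0.0088,0.0004,0.0576,0.0108,0.0946],[0.0034,-0.0088,0.0004,0.0576,0.0108,0.0946],[0.0034,-0.0088,0.0004,0.0576,0.0108,0.0946]]' | grep -E "tcp|rot|force:"
python3 -m crank '[[0,0,0,0,0,0],[0,0,0,0,0,0]]' | grep -E "time|tcp|width"
python3 - <<'E'
from tr2 import *
q0=np.array(cur()[2]["joints"]);print(q0,fk(q0)[0])
for el,z,x in((42,.03,-.125),):
    R,t=fin(el);q,e=ik(W(x,0,z)-.022*t,R*flip,[q0]);print(q,e);show([q0,q])
E
```

```text
tcp_pos: [0.4582, 0.0747, 0.1612]
eef_rot: [-3.131, 1.101, -3.015]
force: [-0.0, 0.3, 0.6]
grip_force: 0.0
time_s: 18.87
tcp_pos: [0.4578, 0.0753, 0.1611]
gripper_width: 0.0435
[-0.4081  0.0361 -0.9745 -2.3149 -0.6545  1.1252] [0.4579 0.0767 0.1607]
[-0.3812  0.359  -1.006  -2.5274 -0.6624  1.4116] 5.808843702575755e-11
n 4 [0.0236 0.0002 0.0171 0.0002 0.0657 0.0024] to tcp [0.4646 0.0776 0.0447] tip z 0.030 el 42 az 0.12 cam [0.2807 0.0562 0.0984]
```

```bash
python3 -m crank '[[0.0118,0.0001,0.0086,0,0.0328,0.0012],[0.0118,0.0001,0.0086,0,0.0328,0.0012],[0.0118,0.0001,0.0086,0,0.0328,0.0012],[0.0118,0.0001,0.0086,0,0.0328,0.0012],[0.0118,0.0001,0.0086,0,0.0328,0.0012],[0.0118,0.0001,0.0086,0,0.0328,0.0012],[0.0118,0.0001,0.0086,0,0.0328,0.0012],[0.0118,0.0001,0.0086,0,0.0328,0.0012],[0,0,0,0,0,0],[0,0,0,0,0,0]]'
python3 - <<'E'
from tr2 import *
p,R0,o=cur();q0=np.array(o["joints"]);print(q0)
R,t=fin(42); rel(W(.046,0,.03)-.022*t,R*flip,"to final")
print("shelf-x dir in tool",R0.inv().apply([np.cos(.116),np.sin(.116),0]), "tip shelf x",(p+.022*R0.apply([0,0,1])-[.605,.094,0])@[np.cos(.116),np.sin(.116),0])
E
```

```text
time_s: 19.7
tcp_pos: [0.4639, 0.0765, 0.045]
eef_rot: [3.138, 0.84, -3.028]
force: [-0.5, -0.1, -0.4]
gripper_width: 0.0436
grip_force: 0.0
[-0.3827  0.3599 -1.0071 -2.5254 -0.6665  1.4098]
to final turn [ 0.0014  0.0021 -0.0019] rows 1.0 | shift now-axes [-0.1145  0.0011  0.1281] after-turn axes [-0.1147  0.0011  0.1279] rows 5.0
shelf-x dir in tool [-0.6676  0.0002  0.7445] tip shelf x -0.12578195035722317
```

```bash
for i in 1; do python3 -m crank '[[-0.0027,0,0.003,0,0,0],[-0.0027,0,0.003,0,0,0],[-0.0027,0,0.003,0,0,0],[-0.0027,0,0.003,0,0,0],[-0.0027,0,0.003,0,0,0],[-0.0027,0,0.003,0,0,0],[-0.0027,0,0.003,0,0,0],[-0.0027,0,0.003,0,0,0],[-0.0027,0,0.003,0,0,0],[-0.0027,0,0.003,0,0,0]]' | grep -E "tcp|force:"; done
python3 -m crank '[[-0.0027,0,0.003,0,0,0],[-0.0027,0,0.003,0,0,0],[-0.0027,0,0.003,0,0,0],[-0.0027,0,0.003,0,0,0],[-0.0027,0,0.003,0,0,0],[-0.0027,0,0.003,0,0,0],[-0.0027,0,0.003,0,0,0],[-0.0027,0,0.003,0,0,0]]' | grep -E "tcp|force:"
python3 - <<'E'
from g import *
from station import vision
from h import atz
import cv2
s0=np.load("pics/l3.npz")["im"]; s1=vision.grab_frame("side"); 
# template: head+handle in side view (crop at l3: handle end ~ (318,190), crown ~ (318,243))
tpl=s0[184:246,303:334]; r=cv2.matchTemplate(s1[:,200:400],tpl,cv2.TM_CCOEFF_NORMED); _,v,_,l=cv2.minMaxLoc(r)
dx=l[0]+200-303;dy=l[1]-184;print("score",v,"shift px",dx,dy)
m=vision.camera_model("side")
A=atz(m,(318.2,190),.2);B=atz(m,(318.2+dx,190+dy),.2);print("mallet moved",B-A)
p,R,o=cur();print("tip shelf x",(p+.022*R.apply([0,0,1])-[.605,.094,0])@[np.cos(.116),np.sin(.116),0])
E
```

```text
tcp_pos: [0.5039, 0.0804, 0.0452]
force: [0.1, 0.1, -0.7]
grip_force: 0.0
tcp_pos: [0.5355, 0.0841, 0.045]
force: [-0.8, -0.8, 0.8]
grip_force: 0.9
score 0.8315916657447815 shift px -5 -1
mallet moved [ 0.0127 -0.0008  0.    ]
tip shelf x -0.05255471665033554
```

```bash
cat > seg.py <<'E'
from g import *
from station import vision
import cv2
def pale(im,ref):  # pale head colour
    d=np.abs(im.astype(int)-ref).max(2)<22; return d
z=np.load("pics/l3.npz")
E
python3 - <<'E'
from seg import *
s0=z["im"]; s1=vision.grab_frame("side"); t1=vision.grab_frame("top")
print("handle px",s0[200:214:6,316:322:3].tolist(),"head",s0[225:240:6,314:322:3].tolist(),"bench",s0[230,340].tolist())
h=s0[205:212,316:320].reshape(-1,3).mean(0)
for n,im in(("l3",s0),("now",s1)):
    mk=((np.abs(im.astype(int)-h).max(2)<18)).astype(np.uint8)
    nn,lab,st,c=cv2.connectedComponentsWithStats(mk)
    print(n,[(st[i].tolist(),c[i].round(1).tolist()) for i in range(1,nn) if st[i,4]>40 and 200<c[i][0]<400 and 120<c[i][1]<280])
E
```

```text
handle px [[[55, 26, 11], [50, 29, 15]], [[58, 31, 17], [47, 22, 10]], [[54, 26, 11], [49, 25, 16]]] head [[[181, 132, 77], [166, 120, 72], [150, 110, 66]], [[169, 121, 71], [168, 123, 75], [155, 111, 67]], [[163, 119, 73], [163, 117, 71], [152, 109, 65]]] bench [173, 149, 115]
l3 [([338, 138, 11, 16, 41], [343.1, 145.9]), ([314, 190, 9, 28, 189], [318.1, 203.8])]
now [([339, 175, 33, 11, 46], [354.9, 180.0]), ([309, 189, 8, 28, 191], [312.7, 202.8]), ([381, 200, 30, 12, 100], [395.5, 204.1])]
```

```bash
python3 - <<'E'
from seg import *
from h import *
p,R,o=cur();print(o["gripper_width"],o["grip_force"],o["force"],p,R.as_euler("xyz"),o["joints"])
s=vision.camera_model("side")
for n,uv in(("l3",(318.1,203.8)),("now",(312.7,202.8))):
    P=atz(s,uv,.146); d=P[:2]-[.605,.094];print(n,P,"shelf",d@[np.cos(.116),np.sin(.116)],d@[-np.sin(.116),np.cos(.116)])
b=vision.grab_frame("wrist");c=vision.camera_model("wrist")
h=np.array([52,27,13]);H=np.array([168,121,72])
for P,n in((W:=None,""),): pass
print("proj of handle base/mid/end at axis -.053:",[proj(c,[.605-.053*np.cos(.116),.094-.053*np.sin(.116),zz])[0].round() for zz in(.03,.1,.15,.2)])
print("tips",[proj(c,p+R.apply([0,sy,.022]))[0].round() for sy in(-.0215,.0215)])
mk=(np.abs(b.astype(int)-h).max(2)<25).astype(np.uint8);nn,l,st,cc=cv2.connectedComponentsWithStats(mk);print([(st[i].tolist()) for i in range(1,nn) if st[i,4]>150])
E
```

```text
0.04338282029944228 0.1750210991133372 [-0.359   0.3896  0.4053] [0.536  0.0839 0.0453] [ 3.1376  0.8394 -3.0325] [-0.2646  0.3851 -0.8336 -2.5598 -0.5249  1.3098]
l3 [0.5367 0.0931 0.146 ] shelf -0.06794998641127317 0.00704671808808461
now [0.551  0.0926 0.146 ] shelf -0.05384949554230532 0.00484244427947817
proj of handle base/mid/end at axis -.053: [array([321., 233.]), array([322., 357.]), array([323., 473.]), array([324., 627.])]
tips [array([283., 234.]), array([352., 234.])]
[[359, 240, 56, 54, 988], [222, 251, 121, 43, 318], [408, 261, 101, 45, 206], [519, 272, 102, 26, 214], [16, 291, 75, 10, 172], [389, 300, 161, 56, 5205], [86, 304, 475, 70, 8108], [297, 331, 43, 24, 985]]
```

```bash
python3 - <<'E'
from seg import *
from h import *
s0=z["im"]; s1=vision.grab_frame("side"); s=vision.camera_model("side")
h=np.array([52,27,13])
for n,im,x0 in(("l3",s0,300),("now",s1,290)):
    mk=(np.abs(im.astype(int)-h).max(2)<30)
    print(n,[(r,(np.nonzero(mk[r,x0:x0+40])[0]+x0).mean().round(1) if mk[r,x0:x0+40].any() else None) for r in range(186,222,3)])
    H=(np.abs(im.astype(int)-np.array([165,119,72])).max(2)<18)
    print([(r,(np.nonzero(H[r,x0-10:x0+50])[0]+x0-10)[[0,-1]].tolist(),int(H[r,x0-10:x0+50].sum())) for r in range(214,248,3) if H[r,x0-10:x0+50].any()])
for lab,q in(("orig",(-.067,0)),("-.054",(-.054,0)),("-.027",(-.027,0))):
    P=[.605+np.cos(.116)*q[0]-np.sin(.116)*q[1],.094+np.sin(.116)*q[0]+np.cos(.116)*q[1]]
    print(lab,[proj(s,[*P,zz])[0].round(1).tolist() for zz in(0,.044,.1,.146,.2)])
E
```

```text
l3 [(186, None), (189, np.float64(320.5)), (192, np.float64(318.0)), (195, np.float64(318.0)), (198, np.float64(318.0)), (201, np.float64(318.0)), (204, np.float64(318.0)), (207, np.float64(318.0)), (210, np.float64(318.0)), (213, np.float64(318.0)), (216, np.float64(318.0)), (219, None)]
[(214, [290, 348], 13), (217, [290, 346], 12), (220, [290, 346], 13), (223, [290, 344], 16), (226, [290, 344], 19), (229, [290, 344], 23), (232, [290, 343], 21), (235, [290, 342], 18), (238, [306, 343], 18), (241, [308, 342], 15), (244, [321, 341], 5), (247, [304, 340], 11)]
now [(186, None), (189, np.float64(315.5)), (192, np.float64(313.0)), (195, np.float64(313.0)), (198, np.float64(313.0)), (201, np.float64(313.0)), (204, np.float64(313.0)), (207, np.float64(313.0)), (210, np.float64(317.2)), (213, np.float64(315.3)), (216, np.float64(319.5)), (219, None)]
[(214, [288, 322], 12), (217, [286, 322], 15), (220, [286, 329], 17), (223, [285, 316], 22), (226, [284, 315], 24), (229, [284, 316], 25), (232, [283, 315], 25), (235, [283, 315], 24), (238, [283, 315], 21), (241, [283, 323], 18), (244, [283, 324], 12), (247, [284, 323], 13)]
orig [[317.7, 233.2], [317.8, 224.4], [317.9, 212.4], [317.9, 201.6], [318.0, 188.0]]
-.054 [[313.2, 232.9], [313.1, 224.1], [313.0, 212.1], [312.9, 201.3], [312.8, 187.7]]
-.027 [[303.9, 232.3], [303.5, 223.5], [303.0, 211.5], [302.5, 200.7], [301.9, 187.0]]
```

```bash
python3 -m crank '[[-0.0027,0,0.003,0,0,0],[-0.0027,0,0.003,0,0,0],[-0.0027,0,0.003,0,0,0],[-0.0027,0,0.003,0,0,0],[-0.0027,0,0.003,0,0,0],[0,0,0,0,0,0]]' | grep -E "tcp|force:|width"
cat >> seg.py <<'E'
from h import *
def mallet():
    s=vision.camera_model("side");im=vision.grab_frame("side");hh=np.array([52,27,13])
    mk=(np.abs(im.astype(int)-hh).max(2)<30);o=[]
    for r in range(184,212,2):
        k=np.nonzero(mk[r,255:330])[0]+255
        if len(k):o.append((r,round(k.mean(),1),len(k)))
    return o
def shelfxy(P): d=np.array(P)[:2]-[.605,.094];return d@[np.cos(.116),np.sin(.116)],d@[-np.sin(.116),np.cos(.116)]
E
python3 - <<'E'
from seg import *
o=mallet();print(o)
s=vision.camera_model("side");print([shelfxy(atz(s,(u,202),.146)) for u in (313,308,303,298)])
p,R,_=cur();print("tip shelf",shelfxy(p+.022*R.apply([0,0,1])))
for sy in(.03,-.03):print("finger tip/base px",[proj(s,p+R.apply([0,sy,zz]))[0].round(1) for zz in(.022,-.02)])
E
```

```text
tcp_pos: [0.557, 0.0861, 0.0456]
force: [-1.3, -0.2, -0.6]
gripper_width: 0.0434
grip_force: 0.5
[(184, np.float64(298.8), 8), (186, np.float64(301.0), 1), (188, np.float64(307.5), 2), (190, np.float64(307.2), 9), (192, np.float64(306.5), 10), (194, np.float64(307.2), 9), (196, np.float64(309.3), 10), (198, np.float64(304.5), 8), (200, np.float64(305.0), 9), (202, np.float64(305.0), 9), (204, np.float64(311.9), 13), (206, np.float64(310.2), 12), (208, np.float64(314.4), 16), (210, np.float64(312.5), 13)]
[(np.float64(-0.05440535408107634), np.float64(0.002158296170535193)), (np.float64(-0.04155258790796587), np.float64(0.0031481538515585)), (np.float64(-0.02870301468712698), np.float64(0.004137803288535813)), (np.float64(-0.015856038932633536), np.float64(0.005127290350771177))]
tip shelf (np.float64(-0.032814492635430764), np.float64(-0.0021463657307057714))
finger tip/base px [array([304.7, 234.6]), array([315.9, 229.6])]
finger tip/base px [array([306.8, 217.2]), array([317.6, 212.1])]
```

```bash
python3 - <<'E'
from seg import *
t=vision.camera_model("top");im=vision.grab_frame("top");c=vision.camera_model("wrist")
Wp=lambda x,z:[.605+np.cos(.116)*x,.094+np.sin(.116)*x,z]
print("pred top px (end z.2, neck .1, base) for x=-.034 and -.007:",[[proj(t,Wp(x,zz))[0].round(1).tolist() for zz in(.2,.1,.0)] for x in(-.034,-.007)])
s=vision.camera_model("side")
u0,v0=proj(t,Wp(-.034,.1))[0].astype(int)
sub=im[v0-26:v0+26:2,u0-22:u0+22:2].astype(int)
# class map: h handle dark-brown, p pale wood, k black/grey, . bench
for i,r in enumerate(sub):
    print(v0-26+2*i,"".join("h" if (q[0]<110 and q[0]-q[2]>18) else "k" if q.max()<75 else "g" if abs(q[0]-q[2])<22 else "p" if q[0]-q[2]>75 else "." for q in r))
print(u0-22, sub[13,11].tolist())
E
```

```text
pred top px (end z.2, neck .1, base) for x=-.034 and -.007: [[[279.2, 173.5], [283.9, 179.3], [287.8, 184.1]], [[278.0, 160.0], [282.8, 167.0], [286.8, 172.8]]]
153 kkghh...pppppppppppppp
155 pppppppppppppppppppppp
157 pppppppppppppppppppppp
159 pppppppppppppppppppppp
161 pppppppppppppppppppppp
163 pppppppppppppppppppppp
165 .............ppp.ppppp
167 .hhhhhhhhhhhppp..hhhhh
169 ppppppphhhhh.ppp......
171 .......hhhhhhpppp.....
173 pppppp.hhhhhhhpppphh..
175 ppppppphhhhhhh.ppphh.p
177 pppppppphhhhhhhppphhh.
179 ppppppppphhhhhhppphhh.
181 pppppppppphhhhpppphhh.
183 ppppppppppp..ppppphhh.
185 pppppp.pppppppppphhhh.
187 pppppp..pppppppphhhkhp
189 pppppphhh.pppp.hhhkk.p
191 pppppphkh..hhhhhhhkk.p
193 pppppphkhh..hhhhhhkk.p
195 pppppphkh.hhhhhhhhkk.p
197 ppppp.kkhp.......phkhp
199 ppppp.kkhpppppppppkkk.
201 ppppphkkhppppppppphkkk
203 pppp.kkkhppppppppphkkk
261 [47, 27, 21]
```

The mallet moves 1:1 with the tool and stays upright, but the fingers reach further round the head than planned. That would cost body clearance at the tin and jar. I'll back off, narrow the fingers, and push with those instead.

```bash
python3 -m crank '[[0.0067,0,-0.0074,0,0,0],[0.0067,0,-0.0074,0,0,0],[0.0067,0,-0.0074,0,0,0],[0,0,0,0,0,0],[0,0,0,0,0,0],[0,0,0,0,0,0],[0,0,0,0,0,0],[0,0,0,0,0,0]]' 0.85 | grep -E "time|tcp|force:|width"
python3 - <<'E'
from seg import *
print(mallet()); p,R,_=cur();print("tip shelf",shelfxy(p+.022*R.apply([0,0,1])), R.as_euler("xyz"))
E
```

```text
time_s: 22.72
tcp_pos: [0.5264, 0.0827, 0.0454]
force: [-0.4, -0.3, 0.3]
gripper_width: 0.0136
grip_force: 0.0
[(184, np.float64(294.8), 8), (186, np.float64(300.0), 1), (188, np.float64(307.5), 2), (190, np.float64(305.0), 9), (192, np.float64(305.0), 9), (194, np.float64(305.0), 9), (196, np.float64(305.0), 9), (198, np.float64(305.0), 9), (200, np.float64(305.0), 9), (202, np.float64(305.0), 9), (204, np.float64(305.0), 9), (206, np.float64(305.0), 9), (208, np.float64(305.5), 8), (210, np.float64(305.0), 7)]
tip shelf (np.float64(-0.06303404977221934), np.float64(-0.00207130695379423)) [ 3.1377  0.8397 -3.0326]
```

```bash
python3 -m crank '[[-0.0027,0.001,0.003,0,0,0],[-0.0027,0.001,0.003,0,0,0],[-0.0027,0.001,0.003,0,0,0],[-0.0027,0,0.003,0,0,0],[-0.0027,0,0.003,0,0,0],[-0.0027,0,0.003,0,0,0],[-0.0027,0,0.003,0,0,0],[-0.0027,0,0.003,0,0,0],[-0.0027,0,0.003,0,0,0],[0,0,0,0,0,0]]' | grep -E "tcp|force:|width"
python3 - <<'E'
from seg import *
print([(r,float(u),n) for r,u,n in mallet()]); p,R,_=cur();print("tip shelf",shelfxy(p+.022*R.apply([0,0,1])))
E
```

```text
tcp_pos: [0.5627, 0.0898, 0.0454]
force: [-0.9, -0.3, -0.1]
gripper_width: 0.0134
grip_force: 0.4
[(184, 303.0, 12), (186, 300.3, 7), (188, 299.0, 3), (190, 298.2, 8), (192, 298.5, 10), (194, 303.5, 12), (196, 307.8, 13), (198, 307.8, 13), (200, 309.0, 14), (202, 303.8, 11), (204, 299.0, 9), (206, 299.0, 9), (208, 310.7, 12), (210, 313.1, 15)]
tip shelf (np.float64(-0.026557224782656506), np.float64(0.0008193516641176944))
```

Contact is now about 8 mm behind the axis in my tip coordinates, so the fingers are effectively shorter than I reckoned. I'll lower the elevation to 35° for more clearance over the tin and jar, then push on.

```bash
python3 - <<'E'
from tr2 import *
p,R0,o=cur();q0=np.array(o["joints"])
R,t=fin(35);T0=W(-.040,.001,.03)-.022*t
q,e=ik(T0,R*flip,[q0]);print(e,q);show([q0,q])
print("along shelf x in tool",(R*flip).inv().apply([np.cos(.116),np.sin(.116),0]))
for x in(0,.05,.07):
    q,e=ik(W(x,.001,.03)-.022*t,R*flip,[q]);print(x,e,q)
E
```

```text
2.340712210854085e-15 [-0.3129  0.5135 -0.9368 -2.6716 -0.8513  1.5043]
n 3 [ 0.0039 -0.0005 -0.0034 -0.0005 -0.0401 -0.0015] to tcp [0.5473 0.0883 0.0426] tip z 0.030 el 35 az 0.12 cam [0.3582 0.0663 0.0733]
along shelf x in tool [-0.5736 -0.      0.8192]
0 2.0124141128497573e-13 [-0.2611  0.5151 -0.839  -2.6891 -0.7614  1.4558]
0.05 2.3698454208979962e-12 [-0.2108  0.5331 -0.7172 -2.6996 -0.6619  1.4055]
0.07 3.111220808849115e-11 [-0.1938  0.5434 -0.6678 -2.7001 -0.6242  1.3862]
```

```bash
python3 -m crank '[[0.0039,-0.0005,-0.0034,-0.0005,-0.0401,-0.0015],[0.0039,-0.0005,-0.0034,-0.0005,-0.0401,-0.0015],[0.0039,-0.0005,-0.0034,-0.0005,-0.0401,-0.0015],[0,0,0,0,0,0]]' 1 | grep -E "tcp|force:|width"
python3 -m crank '[[-0.0023,0,0.0033,0,0,0],[-0.0023,0,0.0033,0,0,0],[-0.0023,0,0.0033,0,0,0],[-0.0023,0,0.0033,0,0,0],[-0.0023,0,0.0033,0,0,0],[-0.0023,0,0.0033,0,0,0],[-0.0023,0,0.0033,0,0,0],[-0.0023,0,0.0033,0,0,0],[-0.0023,0,0.0033,0,0,0],[0,0,0,0,0,0]]' | grep -E "tcp|force:|width"
python3 - <<'E'
from seg import *
print([(r,float(u),n) for r,u,n in mallet()]); p,R,_=cur();print("tip shelf",shelfxy(p+.022*R.apply([0,0,1])))
t=vision.camera_model("top");im=vision.grab_frame("top").astype(int)
u0,v0=278,150
for v in range(130,190,2): print(v,"".join("h" if (q[0]<110 and q[0]-q[2]>18) else "k" if q.max()<75 else "g" if abs(q[0]-q[2])<22 else "p" if q[0]-q[2]>75 else "." for q in im[v,250:312:2]))
print([proj(t,[.605+np.cos(.116)*x,.094+np.sin(.116)*x,z])[0].round(1).tolist() for x in(0,.02) for z in(.2,.1)])
E
```

```text
tcp_pos: [0.5438, 0.0868, 0.04]
force: [-1.1, 0.5, -1.3]
gripper_width: 0.0012
grip_force: 0.0
tcp_pos: [0.5837, 0.0908, 0.0429]
force: [-0.5, -0.8, 0.8]
gripper_width: 0.0001
grip_force: 0.2
[(184, 307.5, 14), (186, 306.8, 9), (188, 301.4, 7), (190, 291.5, 6), (192, 296.7, 7), (194, 291.0, 7), (196, 291.0, 7), (198, 307.1, 15), (200, 306.8, 17), (202, 306.8, 17), (204, 305.7, 16), (206, 294.0, 10), (208, 304.6, 13), (210, 307.6, 14)]
tip shelf (np.float64(-0.003882388545472255), np.float64(-0.0007678695226042898))
130 ............................p.g
132 ..............................g
134 g..................p...pppppppp
136 gg.p..pp.p...ppppppppppppppppp.
138 gg.pppppppppppppppp....gggggggg
140 ppppppppp....gggggggggggggggggg
142 ...gggggggggggggggggg....pppppp
144 ggggggggggg....pppppppppppp....
146 g...ppppppppppppp........gggggg
148 pppppppppp....ggggggggggkkkkkkk
150 p...ggggggggggkkkkkkkkkghh...pp
152 gggkkkkkkkkkkkhhk.pp.pppppppppp
154 kkkhh...ppphhhhhh.ppp..pppppppp
156 ppppppppppphhhhhhhpppph.ppppppp
158 pppppppppppphhhhhhhppphh.pppppp
160 ppppppppppppphhhhhhppp.hh.ppppp
162 ppppppppppppp.hhhhhppp.hh.ppppp
164 pppppppppppppphhhhhppp.hhhppppp
166 hhhhhhhhhh.pppphhhpppphhhh.....
168 ...........pppppppppp.hhhhh...h
170 ppppppppppp.pppppppp.hhhhh.....
172 ..ppp..pp.....ppppp.hhhhh......
174 ppppp.ppppp.......hhhhhhh.ppppp
176 pp.pppppppp.......hhhhhh.pppppp
178 pppppppppppp...hkkkkhhh.pp.pp..
180 ppppppppppppp..hkkkkhh.ppppppp.
182 ppppppppppppppp.kkkk.pppppppppp
184 ppppppppppppppp.kkkk.pppppppppp
186 ppppppppppppppp.kkkk.pppppppppp
188 ppppppppppppppphkkkkhpppppppppp
[[277.7, 156.5], [282.5, 163.8], [276.8, 146.6], [281.7, 154.8]]
```

Aligned: side and top both give mallet axis x ≈ 0, centred, with the fingers at columns 282–288. Continue.

```bash
python3 -m crank '[[-0.0023,0,0.0033,0,0,0],[-0.0023,0,0.0033,0,0,0],[-0.0023,0,0.0033,0,0,0],[-0.0023,0,0.0033,0,0,0],[-0.0023,0,0.0033,0,0,0],[-0.0023,0,0.0033,0,0,0],[-0.0023,0,0.0033,0,0,0],[-0.0023,0,0.0033,0,0,0]]' | grep -E "tcp|force:"
python3 - <<'E'
from seg import *
p,R,_=cur();print("tip shelf",shelfxy(p+.022*R.apply([0,0,1])))
t=vision.camera_model("top");im=vision.grab_frame("top").astype(int)
for v in range(116,170,2): print(v,"".join("h" if (q[0]<110 and q[0]-q[2]>18) else "k" if q.max()<75 else "g" if abs(q[0]-q[2])<22 else "p" if q[0]-q[2]>75 else "." for q in im[v,226:340:2]))
print([proj(t,[.605+np.cos(.116)*x,.094+np.sin(.116)*x,z])[0].round(1).tolist() for x in(.03,) for z in(.2,.1,0)])
E
```

```text
tcp_pos: [0.6149, 0.0947, 0.0424]
force: [-1.9, 0.9, -0.6]
grip_force: 0.7
tip shelf (np.float64(0.027934239377879977), np.float64(-0.0004842666633888707))
116 .......gggggggggggggggggggggggggg.pppppp.............pp..
118 gggggggggggggggggggggggggggggkkkk..................hh..g.
120 gggggggggggggggggggkkkkh........p.......hhh.ggggggggggggg
122 gggggggggkkggh...p...pp.......hhhh........ggggggggggggggg
124 kkh.......ppp.......hhh......pppppppppppp.ggggggggggggggg
126 ppp........hhh........ppppppppppppppppppp.ggggggggggggggg
128 .hhhhhhkkgg..........p................ppp.ggggggggggggggg
130 kkkkkkkkkkgg..............................ggggggggggggggg
132 kkkkkkkkkkkg.............h.....p..........ggggg...ppppppp
134 kkkkkkkkkkkgg..........hhhhh.......pppppppppppppppppppppp
136 kkkkkkkkkkkggg.p...p...h....pppppppppppppp....ppppppppppp
138 kkkkkkkkkkkggg.pppppppppppppppp....gggggggggg.ppppppppppp
140 kkkhh...ppppppppppppp....ggggggggggggggggggg..ppppppppppp
142 p.pppppppp.....gggggggggggggggggg....pppppppppppppp.pp...
144 ....ggggggggggggggggggg....pppppppppppp........gggggggggg
146 gggggggggggg....ppppppppppppp........ggggggggggkkkkkkkkkg
148 gg....ppppppppppppppp.....ggggggggggkkkkkkkkkkkgggggggghp
150 ppppppppppppp...ggggggggggkkkkkkkkkkkh...pppp..ggggggg.pp
152 ppp...ggggggggggkkkkkkkkghhhh.ppp.hhh.pppppppppp.....pppp
154 gggggggkkkkkkkkhh...pp.pppppppppphhhh.ppppppppppppppppppp
156 kkkkkgggghh.pppppppppp..pppppppphhhhh.ppppppppppppppppppp
158 ppppp.....pppppppppppp...ppppp.hhhhhhpppppppppppppppppppp
160 pppppppppppppppppppppp.......hhhhhhhhpppppppppppppppppppp
162 ppppppppppppppppppppppp......hhhhhhhppppppppppppppppppppp
164 ...p.ppppppppppppppppppp...kkkkhhhh.ppppppppppppppppppppp
166 hhhhhhhhhhhhhhhhhhhhhhhhh.hkkkkhhhh......................
168 pppppppppppp...............kkkkhh........hhhhhhhhhhhhhhhh
[[276.3, 141.6], [281.3, 150.3], [285.4, 157.5]]
```

```bash
python3 -m crank '[[-0.0023,0,0.0033,0,0,0],[-0.0023,0,0.0033,0,0,0],[-0.0023,0,0.0033,0,0,0],[-0.0023,0,0.0033,0,0,0],[-0.0023,0,0.0033,0,0,0],[-0.0023,0,0.0033,0,0,0],[-0.0023,0,0.0033,0,0,0],[0,0,0,0,0,0]]' | grep -E "tcp|force:"
for i in 1 2 3; do python3 -m crank '[[-0.0012,0,0.0016,0,0,0],[0,0,0,0,0,0]]' | grep -E "tcp|force:"; done
python3 - <<'E'
from seg import *
p,R,_=cur();print("tip shelf",shelfxy(p+.022*R.apply([0,0,1])))
E
```

```text
tcp_pos: [0.6437, 0.0978, 0.0428]
force: [-0.6, 0.3, 0.5]
grip_force: 0.4
tcp_pos: [0.6448, 0.0981, 0.0426]
force: [-0.5, 0.7, 0.2]
grip_force: 0.5
tcp_pos: [0.6467, 0.0982, 0.0427]
force: [-1.0, 0.3, 0.1]
grip_force: 0.6
tcp_pos: [0.6488, 0.0984, 0.0427]
force: [-2.0, -0.2, 0.5]
grip_force: 0.6
tip shelf (np.float64(0.06203570172228685), np.float64(-0.0006559476128756796))
```

Continue in 2 mm steps, watching for batten contact.

```bash
for i in 1 2 3 4; do python3 -m crank '[[-0.0012,0,0.0016,0,0,0],[0,0,0,0,0,0]]' | grep -E "tcp|  *force:|^force"; done
```

```text
tcp_pos: [0.6509, 0.0987, 0.0428]
force: [-1.6, 0.4, -0.0]
tcp_pos: [0.6529, 0.0989, 0.0429]
force: [-1.0, 0.2, 0.4]
tcp_pos: [0.654, 0.0995, 0.0429]
force: [-5.3, -0.5, 1.9]
tcp_pos: [0.6543, 0.1003, 0.0428]
force: [-9.8, -0.3, 6.8]
```

Firm contact at the expected place, so that is the batten. I'll back off slowly and check.

```bash
python3 -m crank '[[0.0012,0,-0.0016,0,0,0],[0.0012,0,-0.0016,0,0,0],[0.0012,0,-0.0016,0,0,0],[0.0023,0,-0.0033,0,0,0],[0.0046,0,-0.0066,0,0,0],[0.0092,0,-0.0131,0,0,0],[0.0115,0,-0.0164,0,0,0],[0.0115,0,-0.0164,0,0,0],[0.0115,0,-0.0164,0,0,0],[0,0,0,0,0,0]]' | grep -E "time|tcp|force:"
python3 - <<'E'
from seg import *
t=vision.camera_model("top");im=vision.grab_frame("top").astype(int);s=vision.camera_model("side");si=vision.grab_frame("side").astype(int)
np.savez("pics/end.npz",t=im,s=si)
cl=lambda q:"h" if (q[0]<110 and q[0]-q[2]>18) else "k" if q.max()<75 else "g" if abs(q[0]-q[2])<22 else "p" if q[0]-q[2]>75 else "."
for v in range(104,162,2): print(v,"".join(cl(q) for q in im[v,226:346:2]))
Wp=lambda x,z:[.605+np.cos(.116)*x,.094+np.sin(.116)*x,z]
print("pred top x=.074",[proj(t,Wp(.074,z))[0].round(1).tolist() for z in(.2,.1,.088,0)])
print("pred side",[proj(s,Wp(.074,z))[0].round(1).tolist() for z in(.2,.1,.088,0)])
for v in range(176,248,2): print(v,"".join(cl(q) for q in si[v,235:330:2]))
E
```

```text
time_s: 28.3
tcp_pos: [0.5579, 0.0892, 0.0413]
force: [-0.3, -0.2, -0.5]
grip_force: 0.0
104 ...ppppp.p......p..pp.pppppppppppppppppppppppppppppppppppppp
106 pppppp...pp..p..ppppppppppppppppppppp.pppppppppppppppppppppp
108 pp.ppp.p..pppppppppppppppppppppppppppppppppppppppppppppppppp
110 p.p.........p...pppppppppppppppp.ppppppppppppppppppppppppppp
112 ..................ppp......ggggggppppppppppppppppppppppppppp
114 ..........p......ggggggggggggggggppppppppppppppppp..........
116 .......gggggggggggggggggggggggggg.ppppp..............pp.....
118 gggggggggggggggggggggggggggggkkkk..................h...g....
120 gggggggggggggggggggkkkgh.................hh.gggggggggggggg..
122 ggggggggkkkggh...p...pp.......hhhh......p.gggggggggggggggg..
124 kgh.......ppp.......hhhhhhhhhppp.pppppppp.gggggggggggggggg.p
126 ppp........hhh.......pphhhhhhppp..ppppppp.gggggggggggggggggp
128 .hhhhhhkkgg.p........pp.hhhhh.ppphh...ppp.ggggggggggggggggg.
130 kkkkkkkkkkgg.........ppphhhhhhppphh.......ggggggggggggggg..p
132 kkkkkkkkkkkg.........ppp.hhhh.ppphhh....p.ggggg...pppppppppp
134 kkkkkkkkkkkgg........pppphhhhppp
[... 2237 characters left out ...]
p.kkkkkkkkk
222 ppppppppppppppppppp..p.ghppppp.h.ppppp.kkkkkkkkk
224 ppppppppppppppppppp.pp.ghppppph.pppppp.hkkkkkkkk
226 ppppppppppppppppppp.p.gg.ppppph.ppppppphhkhhhh..
228 ppppppppppppppppppp.p.gk.ppppphppppppppp.h.ppppp
230 ppppppppppppppppppp.p.gk.pppphhppppppppppppppppp
232 ppppppppppppppppppp.pgkkppppph.pppppppppppppppp.
234 pppppppppppppppppp...gkhppppph.pppppppppppppp.hk
236 pppppppppppppp.ppp...gkhpppp.h.pppppppppppppp.kk
238 pppppppppppp.gggggg..gg.pppph.pppppppppppppppphh
240 ....h........ggggggggkggpppphpppppppppppppppp.ph
242 ggggggggghhgggggggggggggpppphpppppppppppppppp.pp
244 ggggggggggggggggggggggghppp..ppppppppppppppppppp
246 ggggggggggggggggggggggkhppphpppppppppppppppppppp
```

Top view: handle column 279, foot at row 135. The prediction for axis x = 0.074 was 279.5–280 and about 136, so it sits upright against the batten. Jar and tin pixels are unchanged. I'll retreat a little, then hand in.

```bash
python3 -m crank '[[0,0,-0.012,0,0,0],[0,0,-0.012,0,0,0],[0,0,-0.012,0,0,0],[0,0,0,0,0,0],[0,0,0,0,0,0],[0,0,0,0,0,0]]' | grep -E "time|tcp|force:" && python3 -c "
from station import ctrl
print(ctrl.close_job())"
```

```text
time_s: 28.9
tcp_pos: [0.5349, 0.0848, 0.0637]
force: [0.0, 0.4, 0.6]
grip_force: 0.0
the job is handed in; nothing more can be done
None
```

The job is handed in at 28.9 s: by the last camera check the mallet stands upright on its crown between tin and jar, its head against the batten, with the tin and jar unmoved; no verdict came back, and the chisel and brush were never approached.

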